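# Turn a well block hole-up and hold it on the depth probe

## Task

The aluminium well block lies on its side and you cannot tell from above which end has the blind hole. Pick it up, turn it over to find the hole, and once it is upright with the hole on top bring it under the hanging spring probe of the gauge stand and raise it gently until the probe has gone to the bottom of the hole and is pushed up about 10 mm, well short of its stop. Finish while still holding the block there, upright and still; leave the tube rack, the tip box and the jar alone.

Things in the scene. Friction and masses are not known exactly. Their poses are not given: they have to be found in the camera images.
- block: Plain aluminium bar 40 x 40 x 80 mm, about 0.3 kg, lying on a long side, hole facing away from the robot, to a side or slanting back. One end has a central blind round hole, 22 mm wide, 55 mm deep; the other end is solid. Origin: middle of the bar. x axis: along the bar, out of the hole: mouth at x = +40 mm, hole bottom at -15 mm, closed end at -40 mm. Hole-up: x points straight up.
- stand: Gauge stand, fixed. Origin: on the bench straight below the probe; z up. Its foot (90 x 100 mm, 18 mm high) and 22 mm mast stand 135 mm from the probe towards the stand's -y; an arm 26 mm wide runs from the mast to above the probe, underside 310 mm up, with a 24 mm bush below its end down to 298 mm. The +x, -x and +y sides are open, nothing lies under the probe.
- probe_tip (a point): Lowest point of the round-ended steel probe rod, 8 mm in diameter, which hangs straight down from the stand's arm; 170 mm above the bench at rest; it moves up with the rod.
- probe (a joint): How far the probe has been pushed up, m: 0 hanging at rest, 0.025 against its upper stop. A light spring and its weight push it down with about 1.6 N at the start of travel and 4 N at 10 mm.
- rack: Bystander: white tube rack, 50 x 150 mm, 83 mm high with its blue-capped tubes. Origin: centre of its underside.
- tipbox: Bystander: grey and white pipette-tip box, 85 x 120 mm, 57 mm high. Origin: centre of its underside.
- reagent: Bystander: amber jar with a black cap, 56 mm in diameter, 85 mm high. Origin: centre of its underside.
Not all that is in view belongs to the job. There is more than one size of the block; the job needs the largest.

How it is judged:
By the outcome, as a careful person would: the job done as asked, in the order asked, and still so for the second after the job is handed in, while the arm keeps its last pose, push and grip.
It also fails if it takes over 48 s, if anything falls off the work surface, if the arm or the gripper's body presses on something with over 40 N, if the wrist force passes 120 N, or if a joint passes its speed limit or range.

## Robot

A 6-joint arm with a two-finger parallel gripper is mounted at the origin on the work surface. World frame = base frame: x ahead of the robot, y to its left, z up, the work surface at z = 0. Lengths are in m, angles in rad, forces in N, time in s.
With the tool pointing down it reaches from about 0.375 to 0.975 m from the base axis. Payload 3.8 kg.
Tool frame: the origin (TCP) lies on the centre line of the jaws, within the pads' length; the fingertips stand 14 mm ahead of it and the grasp point (between the pads) lies 5 mm behind it; z points along the fingers, y is the line along which they close (so a half turn about z gives the same grasp; the last joint's range is limited). The gripper opens to 85 mm and grips with 20 to 120 N. Pads are 22 mm wide; open, the fingers measure 114 mm over their backs; the gripper's body (76 mm by 85 mm) begins 54 mm behind the grasp point. The pads swing forward as they close: fully open they stand 13 mm farther back than shut.
Start: joints at [-1.201, 0.264, 1.604, -0, 1.274, -0.037], TCP at [0.267, -0.62, 0.208] pointing down, gripper open.
Joint ranges: [-2.63, 2.63], [-0.94, 2.18], [0.31, 2.57], [-1.31, 4.45], [0, 2.66], [-2.55, 2.55]. Speed limits (rad/s): [2.57, 2.57, 3.14, 3.14, 3.14, 3.14].

## Interface

Orientations are given as a rotation vector (axis times angle).
In Python, from cell import r, cams gives the robot as it stands.
- The arm moves only by the tool move_arm, never from a script. Its argument "plan" is a list of rows, each an object of numbers: "jaw": the opening, from -1 (shut) to 1 (fully open); "tx", "ty", "tz": the shift along the world's x, y, z in cm; "yaw": the turn about the world's z in degrees. A call has 1 to 12 rows; each row shifts and turns the commanded pose from where the row before left it; what a row does not reach is not made up. A row lasts 1/8 s, in which the tool goes at most 62.5 mm and 10.7 degrees, less where a joint would pass 70% of its speed; a pose out of reach is approached as far as the arm can. A call with a gripper value outside its range is refused whole. The fingers move at their own pace and stop on an object; "force" is the grip in N (left out, the last holds). Time passes only in rows, so rows that do not move let the fingers close. It gives the time, the measured TCP pose, the force, the opening and the grip force at its end, in the units of the state.
- r.state(): the state, without advancing time (a new reading comes with each control period).
- cams.capture(name): name is "side" or "top"; returns a dict with "image" (480x640x3 uint8, blue, green, red), "z_map" (480x640 float32, m along the optical axis (not along the pixel's ray), 0 where there is no reading), "fx", "fy", "cx", "cy" (pixels), "distortion" ([k1, k2, p1, p2, k3] as OpenCV has them; the pictures are not rectified), "eye" and "rotation" of the camera in the world. Camera axes: x right, y down, z forward; pixel columns grow to the right and rows downward; lengths in m; the calibration is good to about 2 mm. A picture is of the moment at which its call begins.
- r.close_job(): hands the job in; it is judged then, once.
The state is a dict: "clock": time; "q": joint angles; "joint_velocities": joint speeds; "tau": joint torques, N m; "eef_pos": TCP position; "orientation": TCP orientation; "wrist_force": force on the tool from outside, world axes, zero at the start; "moment": the same for the moment, N m; "width": finger opening in m; "finger_force": force on a finger pad.
Only numpy, scipy, OpenCV 4.12 (cv2) and the standard library are available. Lean on these libraries where they do the work, as an engineer would, in place of code of your own. Each camera call takes 0.05 s, during which the arm holds its last target. There are 200 camera calls.

## Working session

There is one attempt and no reset: what is moved stays moved. The work goes in short steps, Python scripts to look and compute and a tool call to move; the robot and the scene stay as the last step left them, time stands still between calls to the robot, and variables do not carry over. Pictures are saved under pics/ and viewed, at most 10 in all, crops included, and the job is handed in when it is done.

Besides the shell and the picture viewer there is one more tool, called after ">>>" by a JSON object that holds its "api" and its "payload". move_arm: Moves the arm, as the interface text tells. Its arguments: {"type":"object","properties":{"plan":{"type":"array"},"force":{"type":"number"}},"required":["plan"]}

```bash
ls; mkdir -p pics; python3 - <<'E'
from cell import r,cams
import cv2,numpy as np
for n in("top","side"):
    c=cams.capture(n);cv2.imwrite(f"pics/{n}1.png",c["image"]);np.savez(f"{n}1.npz",**c)
    print(n,c["eye"],np.round(c["rotation"],3).tolist(),c["fx"],c["cx"],c["cy"],c["distortion"])
print(r.state())
E
```

```text
pics
top [0.51669514 0.07013816 0.91627879] [-2.144, 2.161, -0.098] 438.6221426461692 325.05211643257303 234.8591699158398 [0.02691323 0.         0.         0.         0.        ]
side [ 0.39979131 -0.57617658  0.57323372] [-2.104, 0.338, -0.174] 433.6165064270994 309.81534633753057 240.81354763747964 [-0.07648597  0.          0.          0.          0.        ]
{'clock': 0.1, 'q': array([-1.20087696e+00,  2.64689440e-01,  1.60528203e+00, -1.37199505e-05,
        1.27371426e+00, -3.68717235e-02]), 'joint_velocities': array([ 0.00079634, -0.00157648, -0.00135567,  0.0009969 , -0.00100813,
       -0.00043455]), 'tau': array([-2.47566522e-04, -5.16707468e+01, -3.68589628e+01,  4.82561097e-05,
        6.30129958e-03, -4.77710500e-06]), 'eef_pos': array([ 0.26681836, -0.61922482,  0.20655467]), 'orientation': array([-3.07481215e+00, -6.34178957e-01,  5.64916461e-04]), 'wrist_force': array([-0.22744775, -0.15470466,  0.24039877]), 'moment': array([-0.06317658, -0.02629376,  0.00269325]), 'finger_force': 0.0, 'width': 0.08526726190726718}
```

View pics/top1.png

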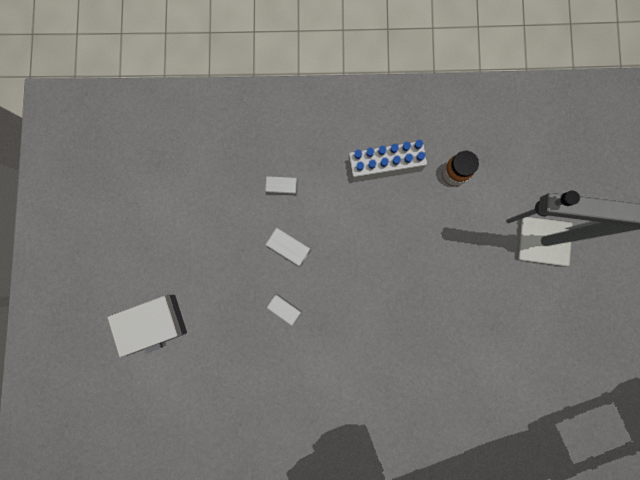

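View pics/side1.png

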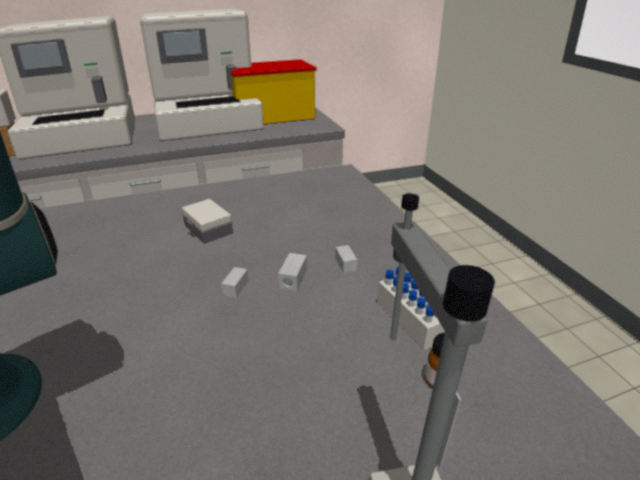

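The three bars are at top-view pixels (281,185), (288,247) and (284,310). The middle one looks largest. In the side view (292,270), a dark spot on its near end may be the hole. I'll confirm with a crop and measurements.

```bash
cat > h.py <<'E'
import numpy as np,cv2
from scipy.spatial.transform import Rotation as R
def cam(c):
    K=np.array([[c["fx"],0,c["cx"]],[0,c["fy"],c["cy"]],[0,0,1.]]);rv=np.asarray(c["rotation"])
    M=rv if rv.shape==(3,3) else R.from_rotvec(rv).as_matrix()
    return K,np.asarray(c["distortion"]),M,np.asarray(c["eye"])
def ray(c,uv):
    K,d,M,e=cam(c);p=cv2.undistortPoints(np.array(uv,float).reshape(-1,1,2),K,d)[:,0]
    return np.c_[p,np.ones(len(p))]@M.T,e
def cloud(c):
    vv,uu=np.mgrid[:480,:640];D,e=ray(c,np.stack([uu,vv],-1));P=e+D*np.asarray(c["z_map"]).reshape(-1,1)
    P[np.asarray(c["z_map"]).ravel()==0]=np.nan;return P.reshape(480,640,3)
def atz(c,uv,z):
    D,e=ray(c,uv);return e+D*((z-e[2])/D[:,2])[:,None]
E
python3 - <<'E'
from h import *
t=np.load("top1.npz");s=np.load("side1.npz")
P=cloud(t)
obj=((P[...,2]>.012)&(P[...,2]<.3)).astype(np.uint8)
n,l,st,ce=cv2.connectedComponentsWithStats(obj)
for i in range(1,n):
    if st[i,4]<60: continue
    Q=P[l==i];zt=np.percentile(Q[:,2],90);T=Q[Q[:,2]>zt-.012]
    print(ce[i].round(),st[i,4],"ztop",zt.round(3),cv2.minAreaRect((T[:,:2]*1000).astype(np.float32)))
a=cv2.resize(t["image"][160:340,230:350],None,fx=3.3,fy=3.3,interpolation=2)
b=cv2.resize(s["image"][220:320,210:370],None,fx=2.4,fy=2.4,interpolation=2)
b=cv2.resize(s["image"][235:305,215:365],(390,182),interpolation=2)
o=np.zeros((594,790,3),np.uint8);o[:,:396]=a[:594];o[:182,400:]=b
c=cv2.resize(s["image"][245:300,270:315],(390,400),interpolation=2);o[190:590,400:]=c
cv2.imwrite("pics/c1.png",o)
from cell import r
print([x for x in dir(r) if x[0]!='_'])
E
```

```text
[387. 160.] 2223 ztop 0.084 ((768.9324340820312, -38.48944091796875), (39.90325927734375, 134.0945587158203), 8.459088325500488)
[460. 168.] 902 ztop 0.087 ((748.6670532226562, -182.25823974609375), (48.735992431640625, 47.713043212890625), 31.735252380371094)
[281. 185.] 501 ztop 0.033 ((723.8645629882812, 180.3443603515625), (63.35902404785156, 31.68352508544922), 86.62776184082031)
[557. 237.] 3229 ztop 0.231 ((613.0128173828125, -284.9532470703125), (149.7738037109375, 18.758302688598633), 80.76374816894531)
[288. 246.] 802 ztop 0.042 ((594.5770874023438, 164.28256225585938), (80.26131439208984, 39.78678894042969), 57.593360900878906)
[146. 326.] 3099 ztop 0.059 ((440.7662048339844, 444.66693115234375), (82.78163146972656, 119.3169937133789), 19.091075897216797)
[284. 309.] 533 ztop 0.033 ((469.20013427734375, 173.97576904296875), (63.07773208618164, 32.011741638183594), 54.960514068603516)
['MotionError', 'close_job', 'state']
```

View pics/c1.png

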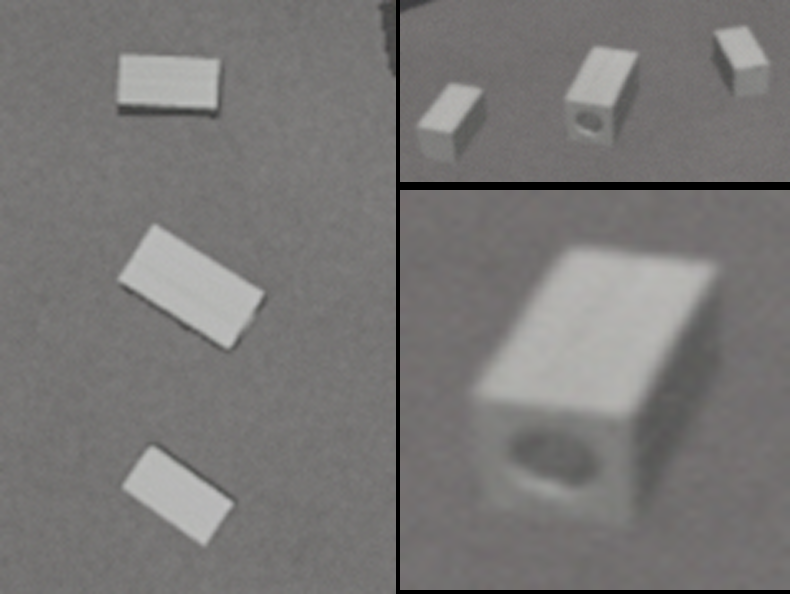

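The crop confirms it. The middle bar (288,247 top; 292,270 side) is the largest at 80x40 mm, against 63x32 mm for the other two. Its hole is visible on the end nearest the side camera, at about (288,281), so it faces −x,−y.

The rows offer only yaw, but the probe needs the space above the block clear, so the tool has to end up tilted. I'll test in free air what the arm does when a pose is out of reach.

>>> {"api": "move_arm", "payload": {"plan": [{"tx": 2.2, "ty": -5.2}, {"tx": 2.2, "ty": -5.2}, {"tx": 2.2, "ty": -5.2}, {"tx": 2.2, "ty": -5.2}, {"tx": 2.2, "ty": -5.2}, {"tx": 2.2, "ty": -5.2}, {"tx": 2.2, "ty": -5.2}, {"tx": 2.2, "ty": -5.2}]}}

```text
invalid input at $.plan[0]: expected keys jaw, tx, ty, tz, yaw
```

```bash
python3 - <<'E'
from h import *
from cell import r
s=r.state();print(s["clock"],s["eef_pos"],s["q"]);print(R.from_rotvec(s["orientation"]).as_matrix().round(3))
t=np.load("side1.npz");print(atz(t,[[395,338]],.17))
t=np.load("top1.npz");print(atz(t,[[570,198],[543,206],[520,219],[570,264],[572,225],[519,261]],.36))
print(atz(t,[[520,219],[570,264],[572,225],[519,261]],.018))
E
```

```text
0.1 [ 0.26681836 -0.61922482  0.20655467] [-1.20087696e+00  2.64689440e-01  1.60528203e+00 -1.37199505e-05
  1.27371426e+00 -3.68717235e-02]
[[ 0.918  0.396 -0.001]
 [ 0.396 -0.918  0.002]
 [ 0.    -0.002 -1.   ]]
[[ 0.62693478 -0.21985603  0.17      ]]
[[ 0.62390485 -0.22704417  0.36      ]
 [ 0.61410196 -0.19320005  0.36      ]
 [ 0.59783256 -0.16383531  0.36      ]
 [ 0.5407462  -0.22136408  0.36      ]
 [ 0.58952504 -0.22717557  0.36      ]
 [ 0.54486371 -0.159619    0.36      ]]
[[ 0.64771582 -0.30768211  0.018     ]
 [ 0.55553277 -0.40057956  0.018     ]
 [ 0.63430084 -0.40996395  0.018     ]
 [ 0.56218174 -0.30087362  0.018     ]]
```

>>> {"api": "move_arm", "payload": {"plan": [{"jaw": 1, "tx": 2.2, "ty": -5.2, "tz": 0, "yaw": 0}, {"jaw": 1, "tx": 2.2, "ty": -5.2, "tz": 0, "yaw": 0}, {"jaw": 1, "tx": 2.2, "ty": -5.2, "tz": 0, "yaw": 0}, {"jaw": 1, "tx": 2.2, "ty": -5.2, "tz": 0, "yaw": 0}, {"jaw": 1, "tx": 2.2, "ty": -5.2, "tz": 0, "yaw": 0}, {"jaw": 1, "tx": 2.2, "ty": -5.2, "tz": 0, "yaw": 0}, {"jaw": 1, "tx": 2.2, "ty": -5.2, "tz": 0, "yaw": 0}, {"jaw": 1, "tx": 2.2, "ty": -5.2, "tz": 0, "yaw": 0}]}}

```text
clock: 1.1
eef_pos: [0.4101, -0.9588, 0.1756]
orientation: [3.026, 0.624, 0.017]
wrist_force: [-0.0, 0.0, -0.4]
width: 0.0856
finger_force: 0.0
```

```bash
cat > st.py <<'E'
from h import *
from cell import r
s=r.state();print(round(s["clock"],2),s["eef_pos"].round(4),"q",s["q"].round(3),"w",round(s["width"],4),"ff",s["finger_force"],"F",s["wrist_force"].round(1));print(R.from_rotvec(s["orientation"]).as_matrix().round(3).tolist())
E
python3 st.py
```

```text
1.1 [ 0.4101 -0.9588  0.1756] q [-1.191  1.122  0.318  0.002  1.649 -0.027] w 0.0856 ff 0.0 F [-0.   0.  -0.4]
[[0.918, 0.395, 0.021], [0.396, -0.917, -0.048], [0.0, 0.053, -0.999]]
```

Going out of reach does tilt the tool, about 3° here. Next I'll see whether the tilt grows with further rows and whether it stays.

>>> {"api": "move_arm", "payload": {"plan": [{"jaw": 1, "tx": 2.2, "ty": -5.2, "tz": 0, "yaw": 0}, {"jaw": 1, "tx": 2.2, "ty": -5.2, "tz": 0, "yaw": 0}, {"jaw": 1, "tx": 2.2, "ty": -5.2, "tz": 0, "yaw": 0}]}}

```text
clock: 1.48
eef_pos: [0.431, -1.0095, 0.1528]
orientation: [2.904, 0.599, 0.053]
wrist_force: [0.1, -0.5, 0.5]
width: 0.0853
finger_force: 0.0
```

```bash
python3 st.py
```

```text
1.48 [ 0.431  -1.0095  0.1528] q [-1.191  1.153  0.313  0.004  1.497 -0.027] w 0.0853 ff 0.0 F [ 0.1 -0.5  0.5]
[[0.918, 0.389, 0.07], [0.396, -0.904, -0.164], [-0.0, 0.179, -0.984]]
```

>>> {"api": "move_arm", "payload": {"plan": [{"jaw": 1, "tx": -2.2, "ty": 5.2, "tz": 0, "yaw": 0}, {"jaw": 1, "tx": -2.2, "ty": 5.2, "tz": 0, "yaw": 0}]}}

```text
clock: 1.72
eef_pos: [0.3955, -0.926, 0.1487]
orientation: [2.909, 0.6, 0.052]
wrist_force: [0.7, -1.9, 1.2]
width: 0.0856
finger_force: 0.0
```

```bash
python3 st.py
```

```text
1.73 [ 0.3955 -0.926   0.1487] q [-1.194  0.841  0.868  0.005  1.258 -0.031] w 0.0856 ff 0.0 F [ 0.7 -1.9  1.2]
[[0.918, 0.39, 0.068], [0.396, -0.904, -0.16], [-0.0, 0.174, -0.985]]
```

The tilt stays after coming back, so I can ratchet it at the reach limits. Plan: pick with the tool down and the jaw line across the bar. Yaw until the hole points radially outward with the jaw line tangential. Then ratchet the tilt outward by 90°, which puts the hole up and leaves the tool horizontal with the probe path clear. First I undo this test tilt at the inner limit.

>>> {"api": "move_arm", "payload": {"plan": [{"jaw": 1, "tx": -2.1, "ty": 5.0, "tz": 0.5, "yaw": 0}, {"jaw": 1, "tx": -2.1, "ty": 5.0, "tz": 0.5, "yaw": 0}, {"jaw": 1, "tx": -2.1, "ty": 5.0, "tz": 0.5, "yaw": 0}, {"jaw": 1, "tx": -2.1, "ty": 5.0, "tz": 0.5, "yaw": 0}, {"jaw": 1, "tx": -2.1, "ty": 5.0, "tz": 0.5, "yaw": 0}, {"jaw": 1, "tx": -2.1, "ty": 5.0, "tz": 0.5, "yaw": 0}, {"jaw": 1, "tx": -2.1, "ty": 5.0, "tz": 0.5, "yaw": 0}, {"jaw": 1, "tx": -2.1, "ty": 5.0, "tz": 0.5, "yaw": 0}, {"jaw": 1, "tx": -2.1, "ty": 5.0, "tz": 0.5, "yaw": 0}, {"jaw": 1, "tx": -2.1, "ty": 5.0, "tz": 0.5, "yaw": 0}, {"jaw": 1, "tx": -2.1, "ty": 5.0, "tz": 0.5, "yaw": 0}, {"jaw": 1, "tx": -2.1, "ty": 5.0, "tz": 0.5, "yaw": 0}]}}

```text
clock: 3.22
eef_pos: [0.1434, -0.3253, 0.2161]
orientation: [2.904, 0.599, 0.053]
wrist_force: [0.1, 0.3, 0.2]
width: 0.0857
finger_force: 0.0
```

```bash
python3 st.py
```

```text
3.23 [ 0.1434 -0.3253  0.2161] q [-1.239 -0.55   2.309  0.014  1.204 -0.079] w 0.0857 ff 0.0 F [0.1 0.3 0.2]
[[0.918, 0.39, 0.07], [0.396, -0.904, -0.164], [-0.0, 0.179, -0.984]]
```

>>> {"api": "move_arm", "payload": {"plan": [{"jaw": 1, "tx": -1.1, "ty": 2.5, "tz": 0, "yaw": 0}, {"jaw": 1, "tx": -1.1, "ty": 2.5, "tz": 0, "yaw": 0}]}}

```text
clock: 3.48
eef_pos: [0.1216, -0.276, 0.2162]
orientation: [2.903, 0.599, 0.053]
wrist_force: [-0.6, -0.1, 0.5]
width: 0.0856
finger_force: 0.0
```

```bash
python3 st.py
```

```text
3.48 [ 0.1216 -0.276   0.2162] q [-1.259 -0.698  2.377  0.017  1.283 -0.098] w 0.0856 ff 0.0 F [-0.6 -0.1  0.5]
[[0.918, 0.389, 0.071], [0.396, -0.903, -0.165], [-0.001, 0.18, -0.984]]
```

```bash
python3 - <<'E'
import numpy as np
D=[([.2668,-.6192,.2066],[.2647,1.6053,1.2737]),([.4101,-.9588,.1756],[1.122,.318,1.649]),([.431,-1.0095,.1528],[1.153,.313,1.497]),([.3955,-.926,.1487],[.841,.868,1.258]),([.1434,-.3253,.2161],[-.55,2.309,1.204]),([.1216,-.276,.2162],[-.698,2.377,1.283])]
A=[];b=[]
for p,q in D:
    a1,a2,a3=np.cumsum(q);A+= [[1,0,np.sin(a1),np.sin(a2),np.sin(a3),np.cos(a2)],[0,1,np.cos(a1),np.cos(a2),np.cos(a3),-np.sin(a2)]];b+=[np.hypot(p[0],p[1]),p[2]]
x,res,_,_=np.linalg.lstsq(np.array(A),np.array(b),rcond=None);print(x,np.abs(A@x-b).max())
def fk(q,x=x):
    a1,a2,a3=np.cumsum(q);return x[0]+x[2]*np.sin(a1)+x[3]*np.sin(a2)+x[4]*np.sin(a3)+x[5]*np.cos(a2),x[1]+x[2]*np.cos(a1)+x[3]*np.cos(a2)+x[4]*np.cos(a3)-x[5]*np.sin(a2),a3
from scipy.optimize import least_squares
def ik(r,z,a): # lower bounds
    s=least_squares(lambda q:[(fk(q)[0]-r),(fk(q)[1]-z),.3*(fk(q)[2]-a)],[0,1.5,1.3],bounds=([-.94,.31,0],[2.18,2.57,2.66]));return s.x.round(2),np.round(np.linalg.norm(s.fun),3)
a=np.pi-np.radians(10.3)
for r in(.2,.25,.3,.35,.4):
    for z in(.08,.15,.22,.3,.4):print(r,z,*ik(r,z,a))
print("horizontal")
for z in(.06,.1,.195,.3):
    for r in(.45,.55,.65,.75):print(r,z,*ik(r,z,np.pi/2))
E
```

```text
[0.00195674 0.25467399 0.51108623 0.56529841 0.37171355 0.00299661] 0.0004028137807184917
0.2 0.08 [-0.73  2.57  1.24] 0.055
0.2 0.15 [-0.94  2.57  1.36] 0.013
0.2 0.22 [-0.94  2.45  1.49] 0.013
0.2 0.3 [-0.94  2.31  1.61] 0.006
0.2 0.4 [-0.9   2.12  1.74] 0.0
0.25 0.08 [-0.64  2.57  1.1 ] 0.029
0.25 0.15 [-0.83  2.54  1.25] 0.0
0.25 0.22 [-0.85  2.43  1.38] 0.0
0.25 0.3 [-0.84  2.28  1.52] 0.0
0.25 0.4 [-0.79  2.08  1.67] 0.0
0.3 0.08 [-0.57  2.57  0.97] 0.003
0.3 0.15 [-0.67  2.48  1.14] 0.0
0.3 0.22 [-0.7   2.37  1.29] 0.0
0.3 0.3 [-0.71  2.23  1.44] 0.0
0.3 0.4 [-0.68  2.04  1.6 ] 0.0
0.35 0.08 [-0.43  2.5   0.89] 0.0
0.35 0.15 [-0.52  2.41  1.07] 0.0
0.35 0.22 [-0.57  2.31  1.22] 0.0
0.35 0.3 [-0.59  2.18  1.37] 0.0
0.35 0.4 [-0.57  1.99  1.54] 0.0
0.4 0.08 [-0.3   2.42  0.84] 0.0
0.4 0.15 [-0.39  2.34  1.01] 0.0
0.4 0.22 [-0.44  2.24  1.16] 0.0
0.4 0.3 [-0.47  2.12  1.32] 0.0
0.4 0.4 [-0.47  1.94  1.49] 0.0
horizontal
0.45 0.06 [-0.32  2.57  0.  ] 0.252
0.55 0.06 [-0.34  2.57  0.  ] 0.223
0.65 0.06 [-0.18  2.44  0.  ] 0.23
0.75 0.06 [0.1  2.18 0.  ] 0.231
0.45 0.1 [-0.38  2.57  0.  ] 0.238
0.55 0.1 [-0.4   2.57  0.  ] 0.205
0.65 0.1 [-0.26  2.46  0.  ] 0.213
0.75 0.1 [0.04 2.2  0.  ] 0.217
0.45 0.195 [-0.67  2.57  0.19] 0.202
0.55 0.195 [-0.53  2.57  0.  ] 0.162
0.65 0.195 [-0.41  2.48  0.  ] 0.171
0.75 0.195 [-0.1   2.23  0.  ] 0.181
0.45 0.3 [-0.94  2.57  0.32] 0.148
0.55 0.3 [-0.68  2.57  0.  ] 0.112
0.65 0.3 [-0.51  2.46  0.  ] 0.128
0.75 0.3 [-0.22  2.23  0.  ] 0.142
```

>>> {"api": "move_arm", "payload": {"plan": [{"jaw": 1, "tx": 0.3, "ty": -0.7, "tz": -4.6, "yaw": 0}, {"jaw": 1, "tx": 0.3, "ty": -0.7, "tz": -4.6, "yaw": 0}, {"jaw": 1, "tx": 0.3, "ty": -0.7, "tz": -4.6, "yaw": 0}, {"jaw": 1, "tx": -1.2, "ty": 2.8, "tz": 0, "yaw": 0}, {"jaw": 1, "tx": -1.2, "ty": 2.8, "tz": 0, "yaw": 0}, {"jaw": 1, "tx": -1.2, "ty": 2.8, "tz": 0, "yaw": 0}]}}

```text
clock: 4.22
eef_pos: [0.1073, -0.2413, 0.1092]
orientation: [2.937, 0.606, 0.043]
wrist_force: [0.8, -0.6, 0.3]
width: 0.0853
finger_force: 0.0
```

```bash
python3 st.py
```

```text
4.22 [ 0.1073 -0.2413  0.1092] q [-1.267 -0.707  2.57   0.015  1.134 -0.108] w 0.0853 ff 0.0 F [ 0.8 -0.6  0.3]
[[0.918, 0.392, 0.056], [0.396, -0.909, -0.133], [-0.001, 0.144, -0.99]]
```

>>> {"api": "move_arm", "payload": {"plan": [{"jaw": 1, "tx": -1.5, "ty": 3.5, "tz": -4.0, "yaw": 0}, {"jaw": 1, "tx": -1.5, "ty": 3.5, "tz": -4.0, "yaw": 0}, {"jaw": 1, "tx": -1.5, "ty": 3.5, "tz": -4.0, "yaw": 0}]}}

```text
clock: 4.6
eef_pos: [0.1032, -0.225, 0.0841]
orientation: [3.034, 0.625, 0.009]
wrist_force: [0.4, -0.4, 0.6]
width: 0.0855
finger_force: 0.0
```

```bash
python3 st.py
```

```text
4.6 [ 0.1032 -0.225   0.0841] q [-1.242e+00 -6.100e-01  2.571e+00  1.000e-03  1.137e+00 -7.800e-02] w 0.0855 ff 0.0 F [ 0.4 -0.4  0.6]
[[0.919, 0.395, 0.015], [0.395, -0.918, -0.042], [-0.003, 0.044, -0.999]]
```

>>> {"api": "move_arm", "payload": {"plan": [{"jaw": 1, "tx": -1.5, "ty": 3.5, "tz": -4.0, "yaw": 0}, {"jaw": 1, "tx": 2, "ty": -1, "tz": 5.5, "yaw": 0}, {"jaw": 1, "tx": 4, "ty": -1, "tz": 4.5, "yaw": 0}]}}

```text
clock: 4.97
eef_pos: [0.1629, -0.2414, 0.1735]
orientation: [3.067, 0.628, -0.005]
wrist_force: [0.1, -1.6, 0.2]
width: 0.0855
finger_force: 0.0
```

```bash
python3 st.py
```

```text
4.97 [ 0.1629 -0.2414  0.1735] q [-1.055 -0.531  2.365 -0.007  1.299  0.114] w 0.0855 ff 0.0 F [ 0.1 -1.6  0.2]
[[0.92, 0.393, -0.001], [0.393, -0.919, -0.011], [-0.005, 0.01, -1.0]]
```

>>> {"api": "move_arm", "payload": {"plan": [{"jaw": 1, "tx": 3.6, "ty": 3.38, "tz": 1, "yaw": 2.9}, {"jaw": 1, "tx": 3.6, "ty": 3.38, "tz": 1, "yaw": 2.9}, {"jaw": 1, "tx": 3.6, "ty": 3.38, "tz": 0, "yaw": 2.9}, {"jaw": 1, "tx": 3.6, "ty": 3.38, "tz": 0, "yaw": 2.9}, {"jaw": 1, "tx": 3.6, "ty": 3.38, "tz": 0, "yaw": 2.9}, {"jaw": 1, "tx": 3.6, "ty": 3.38, "tz": 0, "yaw": 2.9}, {"jaw": 1, "tx": 3.6, "ty": 3.38, "tz": 0, "yaw": 2.9}, {"jaw": 1, "tx": 3.6, "ty": 3.38, "tz": 0, "yaw": 2.9}, {"jaw": 1, "tx": 3.6, "ty": 3.38, "tz": -2, "yaw": 2.8}, {"jaw": 1, "tx": 3.6, "ty": 3.38, "tz": -2, "yaw": 2.8}, {"jaw": 1, "tx": 3.6, "ty": 3.38, "tz": -2, "yaw": 2.8}, {"jaw": 1, "tx": 3.2, "ty": 3.0, "tz": -2, "yaw": 2.8}]}}

```text
clock: 6.48
eef_pos: [0.5917, 0.1615, 0.1106]
orientation: [2.738, 1.513, -0.001]
wrist_force: [1.1, -0.4, 0.3]
width: 0.0853
finger_force: 0.0
```

```bash
cat >> st.py <<'E'
M=R.from_rotvec(s["orientation"]).as_matrix();print("y az",np.degrees(np.arctan2(M[1,1],M[0,1])))
E
python3 st.py; python3 - <<'E'
from h import *
from cell import cams
c=cams.capture("side");cv2.imwrite("pics/s2.png",cv2.resize(c["image"][140:340,180:420],None,fx=3,fy=3))
E
```

```text
6.47 [0.5917 0.1615 0.1106] q [ 0.234  0.224  1.84  -0.015  1.075  0.802] w 0.0853 ff 0.0 F [ 1.1 -0.4  0.3]
[[0.532, 0.846, 0.006], [0.846, -0.532, -0.012], [-0.007, 0.012, -1.0]]
y az -32.16459211673561
```

View pics/s2.png

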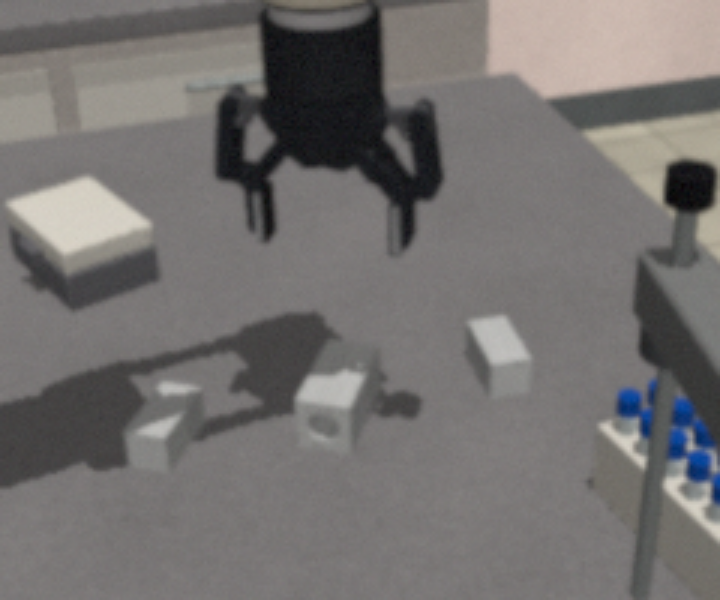

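The open gripper is over the large bar, seen at about (335,395) in the crop with its hole at (325,425) facing the camera. Nothing is in the way, so I'll descend and grip.

>>> {"api": "move_arm", "payload": {"plan": [{"jaw": 1, "tx": 0.3, "ty": 0.3, "tz": -3, "yaw": -0.2}, {"jaw": 1, "tx": 0, "ty": 0, "tz": -3, "yaw": 0}, {"jaw": 1, "tx": 0, "ty": 0, "tz": -2.7, "yaw": 0}, {"jaw": -1, "tx": 0, "ty": 0, "tz": 0, "yaw": 0}, {"jaw": -1, "tx": 0, "ty": 0, "tz": 0, "yaw": 0}, {"jaw": -1, "tx": 0, "ty": 0, "tz": 0, "yaw": 0}, {"jaw": -1, "tx": 0, "ty": 0, "tz": 0, "yaw": 0}, {"jaw": -1, "tx": 0, "ty": 0, "tz": 0, "yaw": 0}, {"jaw": -1, "tx": 0, "ty": 0, "tz": 0, "yaw": 0}], "force": 70}}

```text
clock: 7.65
eef_pos: [0.5944, 0.1629, 0.028]
orientation: [2.742, 1.504, 0.006]
wrist_force: [0.7, 0.5, -0.2]
width: -0.0
finger_force: 0.0
```

```bash
python3 st.py
```

```text
7.65 [0.5944 0.1629 0.028 ] q [ 0.235  0.317  1.893 -0.016  0.923  0.812] w -0.0 ff 0.0 F [ 0.7  0.5 -0.2]
[[0.538, 0.843, 0.011], [0.843, -0.537, -0.011], [-0.003, 0.015, -1.0]]
y az -32.512750538416796
```

```bash
python3 - <<'E'
from h import *
from cell import cams
a=cams.capture("side");b=cams.capture("top")
o=np.hstack([cv2.resize(a["image"][200:320,210:370],(400,300)),cv2.resize(b["image"][170:320,200:400],(400,300))]);cv2.imwrite("pics/s3.png",o)
E
```

```text
(no output)
```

View pics/s3.png

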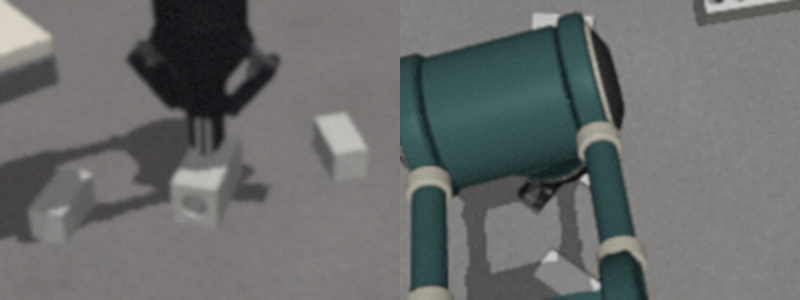

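```bash
python3 - <<'E'
from h import *
from cell import r,cams
c=cams.capture("side");K,d,M,e=cam(c)
def pj(P):return cv2.projectPoints(((np.array(P,float)-e)@M),np.zeros(3),np.zeros(3),K,d)[0][:,0].round(1)
s=r.state();p=s["eef_pos"];z=R.from_rotvec(s["orientation"]).as_matrix()[:,2]
print("tcp,tip px",pj([p,p+.014*z]))
u=np.array([-.536,-.844,0]);v=np.array([.844,-.536,0]);ce=np.array([.5946,.1643,.04])
print("block top corners",pj([ce+a*u*.04+b*v*.02 for a in(1,-1) for b in(1,-1)]))
b=cams.capture("top");P=cloud(c)
for uv in [(290,258),(293,262),(285,272),(298,272),(291,268),(300,264)]: print(uv,P[uv[1],uv[0]].round(4))
img=c["image"].copy();
for q in pj([p,p+.014*z]): cv2.circle(img,tuple(int(x) for x in q),1,(0,0,255),-1)
cv2.imwrite("pics/s4.png",cv2.resize(img[220:310,250:350],(800,600)[:1]+(720,) if 0 else (660,594),interpolation=2))
E
```

```text
tcp,tip px [[292.8 269.5]
 [293.1 274.8]]
block top corners [[296.4 276.5]
 [278.  273.8]
 [306.4 255.6]
 [289.1 253.2]]
(290, 258) [0.5875 0.1566 0.0631]
(293, 262) [0.5975 0.1712 0.0412]
(285, 272) [0.5709 0.1388 0.043 ]
(298, 272) [0.5981 0.1355 0.0389]
(291, 268) [0.5872 0.1505 0.0415]
(300, 264) [0.6091 0.1573 0.0425]
```

View pics/s4.png

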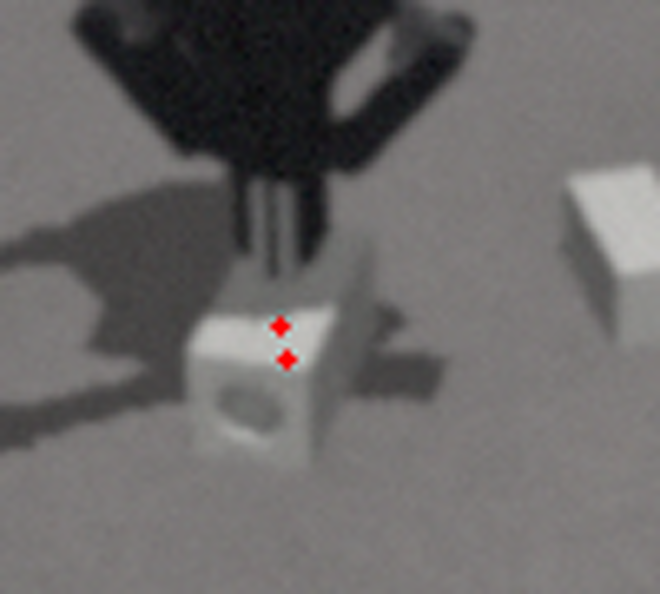

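```bash
python3 - <<'E'
from h import *
c=np.load("side1.npz")
def rp(uv,p):  # ray meets vertical plane through p facing camera
    D,e=ray(c,[uv]);n=np.array([p[0]-e[0],p[1]-e[1],0]);D=D[0];t=(n@(np.array(p)-e))/(n@D);return (e+t*D).round(4)
print("shut tip",rp((291.7,261.5),[.5944,.1629-.008,0]))
print("open tips",rp((268.3,220),[.5917,.1615-.008,0]),rp((313,223),[.5917,.1615-.008,0]), "tcp z .1106")
E
```

```text
shut tip [0.5907 0.1559 0.0539]
open tips [0.5485 0.1649 0.1571] [0.6342 0.1423 0.1465] tcp z .1106
```

The shut fingers stopped just above the block top. The tip edge at crop (275,275) is about z 0.05, roughly 35 mm higher than the reported TCP and tool data imply. The block hasn't moved, so I'll open, go lower in steps and watch the force.

>>> {"api": "move_arm", "payload": {"plan": [{"jaw": 1, "tx": 0, "ty": 0.1, "tz": 0, "yaw": 0}, {"jaw": 1, "tx": 0, "ty": 0, "tz": 0, "yaw": 0}, {"jaw": 1, "tx": 0, "ty": 0, "tz": 0, "yaw": 0}, {"jaw": 1, "tx": 0, "ty": 0, "tz": 0, "yaw": 0}, {"jaw": 1, "tx": 0, "ty": 0, "tz": -1.2, "yaw": 0}, {"jaw": 1, "tx": 0, "ty": 0, "tz": -1.2, "yaw": 0}, {"jaw": 1, "tx": 0, "ty": 0, "tz": 0, "yaw": 0}]}}

```text
clock: 8.72
eef_pos: [0.5923, 0.1634, 0.0012]
orientation: [2.743, 1.504, -0.001]
wrist_force: [0.5, 0.1, 1.1]
width: 0.0857
finger_force: 0.0
```

```bash
python3 st.py;python3 - <<'E'
from h import *
from cell import cams
c=cams.capture("side")
cv2.imwrite("pics/s5.png",cv2.resize(c["image"][200:310,240:360],(648,594),interpolation=2))
E
```

```text
8.72 [0.5923 0.1634 0.0012] q [ 0.237  0.351  1.907 -0.017  0.881  0.815] w 0.0857 ff 0.0 F [0.5 0.1 1.1]
[[0.537, 0.843, 0.006], [0.843, -0.537, -0.012], [-0.007, 0.011, -1.0]]
y az -32.5036564973188
```

View pics/s5.png

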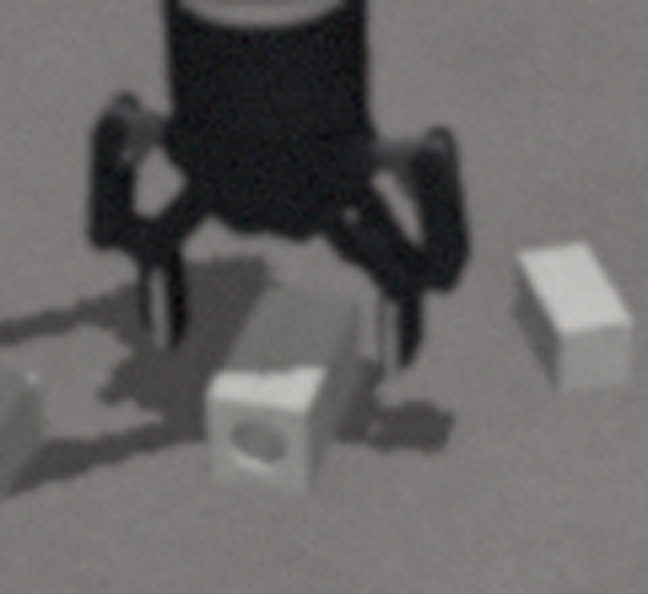

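The fingers straddle the bar with tips at about (165,345) and (395,370) in the crop, roughly at the height of the block's top. I'll go down another 2.4 cm and grip.

>>> {"api": "move_arm", "payload": {"plan": [{"jaw": 1, "tx": 0.1, "ty": 0.1, "tz": -1.2, "yaw": 0}, {"jaw": 1, "tx": 0, "ty": 0, "tz": -1.2, "yaw": 0}, {"jaw": -1, "tx": 0, "ty": 0, "tz": 0, "yaw": 0}, {"jaw": -1, "tx": 0, "ty": 0, "tz": 0, "yaw": 0}, {"jaw": -1, "tx": 0, "ty": 0, "tz": 0, "yaw": 0}, {"jaw": -1, "tx": 0, "ty": 0, "tz": 0, "yaw": 0}, {"jaw": -1, "tx": 0, "ty": 0, "tz": 0, "yaw": 0}], "force": 70}}

```text
clock: 9.65
eef_pos: [0.5958, 0.165, -0.0199]
orientation: [2.741, 1.504, 0.007]
wrist_force: [0.1, 1.2, 1.7]
width: 0.0392
finger_force: 71.2
```

```bash
python3 st.py
```

```text
9.65 [ 0.5958  0.165  -0.0199] q [ 0.238  0.383  1.911 -0.018  0.84   0.817] w 0.0392 ff 71.21702246367931 F [0.1 1.2 1.7]
[[0.537, 0.843, 0.011], [0.843, -0.537, -0.011], [-0.003, 0.015, -1.0]]
y az -32.50809426957397
```

Gripped at 39 mm. Next I lift, move out and up, and yaw by +137.5° so the hole points radially out.

>>> {"api": "move_arm", "payload": {"plan": [{"jaw": -1, "tx": 0, "ty": 0, "tz": 2, "yaw": 0}, {"jaw": -1, "tx": 0, "ty": 0, "tz": 4, "yaw": 0}, {"jaw": -1, "tx": 1, "ty": 0.4, "tz": 4, "yaw": 9.5}, {"jaw": -1, "tx": 2, "ty": 0.7, "tz": 3.5, "yaw": 10}, {"jaw": -1, "tx": 2, "ty": 0.7, "tz": 3.5, "yaw": 10}, {"jaw": -1, "tx": 2, "ty": 0.7, "tz": 3.5, "yaw": 10}, {"jaw": -1, "tx": 2, "ty": 0.7, "tz": 3.5, "yaw": 10}, {"jaw": -1, "tx": 2, "ty": 0.7, "tz": 3.5, "yaw": 10}, {"jaw": -1, "tx": 2, "ty": 0.7, "tz": 3.5, "yaw": 10}, {"jaw": -1, "tx": 2, "ty": 0.7, "tz": 3.5, "yaw": 10}, {"jaw": -1, "tx": 2, "ty": 0.7, "tz": 3.5, "yaw": 10}, {"jaw": -1, "tx": 2, "ty": 0.7, "tz": 3.5, "yaw": 10}]}}

```text
clock: 11.15
eef_pos: [0.7849, 0.2318, 0.396]
orientation: [0.617, 3.074, 0.02]
wrist_force: [0.9, 0.0, -3.4]
width: 0.0392
finger_force: 70.9
```

>>> {"api": "move_arm", "payload": {"plan": [{"jaw": -1, "tx": 2, "ty": 0.7, "tz": 3, "yaw": 10}, {"jaw": -1, "tx": 2, "ty": 0.7, "tz": 3, "yaw": 10}, {"jaw": -1, "tx": 2, "ty": 0.7, "tz": 3, "yaw": 10}, {"jaw": -1, "tx": 0, "ty": 0, "tz": 0, "yaw": 8}, {"jaw": -1, "tx": 0, "ty": 0, "tz": 0, "yaw": 0}]}}

```text
clock: 11.78
eef_pos: [0.8434, 0.2523, 0.4806]
orientation: [0.407, -3.114, -0.023]
wrist_force: [0.7, 0.5, -1.8]
width: 0.0392
finger_force: 76.1
```

```bash
python3 st.py
```

```text
11.78 [0.8434 0.2523 0.4806] q [ 0.256  0.806  0.314  0.016  2.021 -1.567] w 0.0392 ff 76.12611605055804 F [ 0.7  0.5 -1.8]
[[-0.966, -0.257, -0.003], [-0.257, 0.966, 0.014], [-0.001, 0.014, -1.0]]
y az 104.88518314008081
```

>>> {"api": "move_arm", "payload": {"plan": [{"jaw": -1, "tx": 4.8, "ty": 1.25, "tz": 3.4, "yaw": 0}, {"jaw": -1, "tx": 4.8, "ty": 1.25, "tz": 3.4, "yaw": 0}, {"jaw": -1, "tx": 4.8, "ty": 1.25, "tz": 3.4, "yaw": 0}, {"jaw": -1, "tx": 4.8, "ty": 1.25, "tz": 3.4, "yaw": 0}]}}

```text
clock: 12.28
eef_pos: [0.8886, 0.2599, 0.5086]
orientation: [-0.386, 2.954, 0.061]
wrist_force: [0.2, -0.5, -3.3]
width: 0.039
finger_force: 76.3
```

```bash
python3 st.py
```

```text
12.28 [0.8886 0.2599 0.5086] q [ 0.249  0.782  0.311  0.022  1.883 -1.573] w 0.039 ff 76.29167563210558 F [ 0.2 -0.5 -3.3]
[[-0.954, -0.258, 0.155], [-0.252, 0.966, 0.061], [-0.165, 0.019, -0.986]]
y az 104.98182023896068
```

>>> {"api": "move_arm", "payload": {"plan": [{"jaw": -1, "tx": 4.8, "ty": 1.25, "tz": 3.4, "yaw": 0}, {"jaw": -1, "tx": 4.8, "ty": 1.25, "tz": 3.4, "yaw": 0}, {"jaw": -1, "tx": 4.8, "ty": 1.25, "tz": 3.4, "yaw": 0}, {"jaw": -1, "tx": 4.8, "ty": 1.25, "tz": 3.4, "yaw": 0}, {"jaw": -1, "tx": 4.8, "ty": 1.25, "tz": 3.4, "yaw": 0}, {"jaw": -1, "tx": 4.8, "ty": 1.25, "tz": 3.4, "yaw": 0}, {"jaw": -1, "tx": 4.8, "ty": 1.25, "tz": 3.4, "yaw": 0}, {"jaw": -1, "tx": 4.8, "ty": 1.25, "tz": 3.4, "yaw": 0}, {"jaw": -1, "tx": 4.8, "ty": 1.25, "tz": 3.4, "yaw": 0}, {"jaw": -1, "tx": 4.8, "ty": 1.25, "tz": 3.4, "yaw": 0}]}}

```text
clock: 13.52
eef_pos: [1.0193, 0.2878, 0.574]
orientation: [-0.329, 2.549, 0.136]
wrist_force: [-0.3, -1.2, -2.7]
width: 0.0392
finger_force: 76.3
```

```bash
python3 st.py
```

```text
13.53 [1.0193 0.2878 0.574 ] q [ 0.239  0.769  0.312  0.038  1.485 -1.581] w 0.0392 ff 76.34190540942654 F [-0.3 -1.2 -2.7]
[[-0.813, -0.262, 0.52], [-0.205, 0.965, 0.165], [-0.545, 0.028, -0.838]]
y az 105.18016534440918
```

>>> {"api": "move_arm", "payload": {"plan": [{"jaw": -1, "tx": 4.9, "ty": 0.9, "tz": 3.4, "yaw": 0}, {"jaw": -1, "tx": 4.9, "ty": 0.9, "tz": 3.4, "yaw": 0}, {"jaw": -1, "tx": 4.9, "ty": 0.9, "tz": 3.4, "yaw": 0}, {"jaw": -1, "tx": 4.9, "ty": 0.9, "tz": 3.4, "yaw": 0}, {"jaw": -1, "tx": 4.9, "ty": 0.9, "tz": 3.4, "yaw": 0}, {"jaw": -1, "tx": 4.9, "ty": 0.9, "tz": 3.4, "yaw": 0}, {"jaw": -1, "tx": 4.9, "ty": 0.9, "tz": 3.4, "yaw": 0}, {"jaw": -1, "tx": 4.9, "ty": 0.9, "tz": 3.4, "yaw": 0}, {"jaw": -1, "tx": 4.9, "ty": 0.9, "tz": 3.4, "yaw": 0}, {"jaw": -1, "tx": 4.9, "ty": 0.9, "tz": 3.4, "yaw": 0}, {"jaw": -1, "tx": 4.9, "ty": 0.9, "tz": 3.4, "yaw": 0}, {"jaw": -1, "tx": 4.9, "ty": 0.9, "tz": 3.4, "yaw": 0}]}}

```text
clock: 15.02
eef_pos: [1.1741, 0.2882, 0.6694]
orientation: [-0.256, 2.06, 0.19]
wrist_force: [-0.2, -0.4, -4.1]
width: 0.0393
finger_force: 76.5
```

```bash
python3 st.py
```

```text
15.03 [1.1741 0.2882 0.6694] q [ 0.199  0.812  0.312  0.086  0.949 -1.628] w 0.0393 ff 76.47113796507256 F [-0.2 -0.4 -4.1]
[[-0.469, -0.26, 0.844], [-0.102, 0.965, 0.241], [-0.877, 0.027, -0.479]]
y az 105.10075218195945
```

>>> {"api": "move_arm", "payload": {"plan": [{"jaw": -1, "tx": 4.7, "ty": 0.8, "tz": 3.8, "yaw": 0}, {"jaw": -1, "tx": 4.7, "ty": 0.8, "tz": 3.8, "yaw": 0}, {"jaw": -1, "tx": 4.7, "ty": 0.8, "tz": 3.8, "yaw": 0}, {"jaw": -1, "tx": 4.7, "ty": 0.8, "tz": 3.8, "yaw": 0}, {"jaw": -1, "tx": 4.7, "ty": 0.8, "tz": 3.8, "yaw": 0}, {"jaw": -1, "tx": 4.7, "ty": 0.8, "tz": 3.8, "yaw": 0}, {"jaw": -1, "tx": 4.7, "ty": 0.8, "tz": 3.8, "yaw": 0}, {"jaw": -1, "tx": 4.7, "ty": 0.8, "tz": 3.8, "yaw": 0}, {"jaw": -1, "tx": 4.7, "ty": 0.8, "tz": 3.8, "yaw": 0}, {"jaw": -1, "tx": 4.7, "ty": 0.8, "tz": 3.8, "yaw": 0}, {"jaw": -1, "tx": 4.7, "ty": 0.8, "tz": 3.8, "yaw": 0}, {"jaw": -1, "tx": 4.7, "ty": 0.8, "tz": 3.8, "yaw": 0}]}}

```text
clock: 16.52
eef_pos: [1.2347, 0.2745, 0.801]
orientation: [-0.189, 1.641, 0.211]
wrist_force: [-0.2, -0.8, -3.1]
width: 0.0389
finger_force: 76.6
```

```bash
python3 st.py
```

```text
16.52 [1.2347 0.2745 0.801 ] q [ 0.177  0.832  0.312  0.156  0.509 -1.689] w 0.0389 ff 76.61962587757444 F [-0.2 -0.8 -3.1]
[[-0.08, -0.248, 0.965], [0.004, 0.968, 0.249], [-0.997, 0.024, -0.077]]
y az 104.3807404843275
```

>>> {"api": "move_arm", "payload": {"plan": [{"jaw": -1, "tx": 4.3, "ty": 0.7, "tz": 4.2, "yaw": 0}, {"jaw": -1, "tx": 4.3, "ty": 0.7, "tz": 4.2, "yaw": 0}, {"jaw": -1, "tx": 4.3, "ty": 0.7, "tz": 4.2, "yaw": 0}, {"jaw": -1, "tx": -2, "ty": 0, "tz": 0, "yaw": 0}]}}

```text
clock: 17.02
eef_pos: [1.2129, 0.2676, 0.8375]
orientation: [-0.174, 1.561, 0.212]
wrist_force: [1.8, 0.2, -3.7]
width: 0.0392
finger_force: 76.5
```

```bash
python3 st.py
```

```text
17.02 [1.2129 0.2676 0.8375] q [ 0.176  0.733  0.468  0.194  0.373 -1.728] w 0.0392 ff 76.53119028092988 F [ 1.8  0.2 -3.7]
[[-0.002, -0.244, 0.97], [0.024, 0.97, 0.244], [-1.0, 0.024, 0.004]]
y az 104.11467418678785
```

```bash
cat > kin.py <<'E'
from h import *
from scipy.optimize import least_squares
ey=lambda a:R.from_euler('y',a);ez=lambda a:R.from_euler('z',a)
def fk(q):
    a1=q[1];a2=q[1]+q[2];B=ez(q[0])
    W=B.apply([.00196+.5111*np.sin(a1)+.5653*np.sin(a2)+.003*np.cos(a2),.025,.2547+.5111*np.cos(a1)+.5653*np.cos(a2)-.003*np.sin(a2)])
    T=B*ey(a2)*ez(q[3])*ey(q[4])*ez(q[5]); z=T.apply([0,0,1]);return W+.3717*z,T
lo=[-2.63,-.94,.31,-1.31,0,-2.55];hi=[2.63,2.18,2.57,4.45,2.66,2.55]
def ik(p,T,q0):
    f=lambda q:np.r_[fk(q)[0]-p,.3*(T.inv()*fk(q)[1]).as_rotvec()]
    s=least_squares(f,np.clip(q0,np.array(lo)+1e-4,np.array(hi)-1e-4),bounds=(lo,hi));return s.x,np.linalg.norm(s.fun)
E
python3 - <<'E'
from kin import *
from cell import r
s=r.state();q=s["q"];p,T=fk(q);print(p,s["eef_pos"]);print(T.as_matrix().round(3).tolist())
def run(pts,n,q,T):
    for a,b in zip(pts[:-1],pts[1:]):
        for t in np.linspace(0,1,n+1)[1:]:
            q1,e=ik(np.array(a)+(np.array(b)-a)*t,T,q);dq=np.abs(q1-q).max();q=q1
            print((np.array(a)+(np.array(b)-a)*t).round(2),q.round(2),round(e,4),round(dq,2), "wrist",(fk(q)[0]-.3717*fk(q)[1].apply([0,0,1])).round(2))
run([list(p),[.75,0,.6],[.47,-.26,.35],[.47,-.26,.09],[.63,-.22,.09]],5,q,T)
E
```

```text
[1.21448109 0.26797405 0.83788449] [1.21293273 0.26756135 0.83746885]
[[0.244, -0.002, 0.97], [-0.97, 0.024, 0.244], [-0.024, -1.0, 0.004]]
[1.12 0.21 0.79] [ 0.13  0.42  1.03  0.78  0.17 -2.32] 0.0 0.59 wrist [0.76 0.12 0.79]
[1.03 0.16 0.74] [ 0.09  0.21  1.34  1.01  0.15 -2.55] 0.0203 0.31 wrist [0.67 0.08 0.77]
[0.94 0.11 0.7 ] [ 0.04  0.01  1.59  1.    0.15 -2.55] 0.0427 0.25 wrist [0.57 0.05 0.75]
[0.84 0.05 0.65] [-0.02 -0.18  1.81  1.    0.18 -2.55] 0.0621 0.22 wrist [0.48 0.02 0.72]
[0.75 0.   0.6 ] [-0.11 -0.37  2.01  1.    0.23 -2.55] 0.0799 0.2 wrist [ 0.38 -0.02  0.69]
[ 0.69 -0.05  0.55] [-0.2  -0.49  2.14  0.99  0.28 -2.55] 0.101 0.13 wrist [ 0.32 -0.04  0.66]
[ 0.64 -0.1   0.5 ] [-0.3  -0.6   2.26  0.99  0.33 -2.55] 0.1239 0.12 wrist [ 0.27 -0.06  0.63]
[ 0.58 -0.16  0.45] [-0.42 -0.72  2.37  0.98  0.38 -2.55] 0.1495 0.11 wrist [ 0.22 -0.07  0.59]
[ 0.53 -0.21  0.4 ] [-0.53 -0.83  2.48  0.97  0.42 -2.55] 0.1783 0.12 wrist [ 0.17 -0.07  0.55]
[ 0.47 -0.26  0.35] [-0.66 -0.92  2.57  0.95  0.47 -2.55] 0.2109 0.13 wrist [ 0.14 -0.08  0.52]
[ 0.47 -0.26  0.3 ] [-0.64 -0.84
[... 224 characters left out ...]
 0.09 wrist [ 0.2  -0.1   0.47]
[ 0.47 -0.26  0.14] [-0.55 -0.57  2.57  0.8   0.31 -2.55] 0.2695 0.1 wrist [ 0.22 -0.1   0.45]
[ 0.47 -0.26  0.09] [-0.51 -0.46  2.57  0.78  0.23 -2.55] 0.2867 0.11 wrist [ 0.24 -0.1   0.42]
[ 0.5  -0.25  0.09] [-0.43 -0.43  2.57  0.79  0.13 -2.55] 0.2807 0.09 wrist [ 0.25 -0.09  0.41]
[ 0.53 -0.24  0.09] [-0.36 -0.39  2.57  0.81  0.04 -2.55] 0.2764 0.09 wrist [ 0.26 -0.07  0.4 ]
[ 0.57 -0.24  0.09] [-0.31 -0.37  2.57  0.82  0.   -2.55] 0.274 0.04 wrist [ 0.27 -0.06  0.4 ]
[ 0.6  -0.23  0.09] [-0.3  -0.26  2.48  0.82  0.   -2.55] 0.2726 0.11 wrist [ 0.31 -0.07  0.4 ]
[ 0.63 -0.22  0.09] [-0.28 -0.16  2.4   0.82  0.   -2.55] 0.2706 0.1 wrist [ 0.35 -0.08  0.41]
```

```bash
python3 - <<'E'
from kin import *
from cell import r
q=r.state()["q"];_,T=fk(q)
for ps in range(-150,181,15):
    Tt=ez(np.radians(ps-14.1))*T;u=np.array([np.cos(np.radians(ps)),np.sin(np.radians(ps)),0])
    for z in(.195,.12):
        p=np.array([.627,-.22,z])+.02*u;best=set()
        for q4 in(-1,0,1,2,3,4):
            for q6 in(-2,0,2):
                for q5 in(.5,1.5):
                    x,e=ik(p,Tt,[-.4,.2,1.8,q4,q5,q6])
                    if e<1e-4:best.add(tuple(x.round(1)))
        print(ps,z,best)
E
```

```text
-150 0.195 {(np.float64(-0.1), np.float64(1.1), np.float64(1.0), np.float64(-0.9), np.float64(2.4), np.float64(0.9))}
-150 0.12 {(np.float64(-0.1), np.float64(1.2), np.float64(1.0), np.float64(-0.9), np.float64(2.3), np.float64(0.9))}
-135 0.195 {(np.float64(0.0), np.float64(1.0), np.float64(1.2), np.float64(-1.0), np.float64(2.2), np.float64(0.8))}
-135 0.12 {(np.float64(0.0), np.float64(1.1), np.float64(1.2), np.float64(-1.0), np.float64(2.1), np.float64(0.9))}
-120 0.195 {(np.float64(0.1), np.float64(0.9), np.float64(1.4), np.float64(-1.1), np.float64(2.0), np.float64(0.9))}
-120 0.12 {(np.float64(0.1), np.float64(1.0), np.float64(1.4), np.float64(-1.1), np.float64(2.0), np.float64(0.9))}
-105 0.195 {(np.float64(0.1), np.float64(0.8), np.float64(1.7), np.float64(-1.3), np.float64(1.8), np.float64(0.9))}
-105 0.12 {(np.float64(0.1), np.float64(0.9), np.float64(1.6), np.float64(-1.2), np.float64(1.8), np.float64(1.0))}
-90 0.195 set()
-90 0.12 set()
-75 0.195 set()
-75 0.12 set()
-60 0.195 {(np.float64(0.1), np.float64(0.5), np.float64(2.3), np.float64(4.3), np.float64(1.4), np.floa
[... 2603 characters left out ...]
t64(0.9), np.float64(2.3), np.float64(2.2))}
120 0.195 {(np.float64(-0.6), np.float64(1.1), np.float64(0.9), np.float64(0.8), np.float64(2.5), np.float64(2.3))}
120 0.12 {(np.float64(-0.6), np.float64(1.2), np.float64(0.9), np.float64(0.7), np.float64(2.4), np.float64(2.2))}
135 0.195 {(np.float64(-0.5), np.float64(1.2), np.float64(0.8), np.float64(0.6), np.float64(2.6), np.float64(2.1))}
135 0.12 {(np.float64(-0.5), np.float64(1.3), np.float64(0.8), np.float64(0.5), np.float64(2.6), np.float64(2.1))}
150 0.195 set()
150 0.12 set()
165 0.195 set()
165 0.12 set()
180 0.195 set()
180 0.12 {(np.float64(-0.2), np.float64(1.3), np.float64(0.7), np.float64(-0.5), np.float64(2.6), np.float64(1.1))}
```

```bash
cat >> kin.py <<'E'
LO=np.array(lo);HI=np.array(hi)
def row(q,d,w=.57,yaw=0):
    p,T=fk(q);Tt=ez(np.radians(yaw))*T;p=p+d
    f=lambda x:np.r_[fk(x)[0]-p,w*(fk(x)[1]*Tt.inv()).as_rotvec()]
    m=2.15*.125;l=np.maximum(LO,q-m);h=np.minimum(HI,q+m);q=np.clip(q,l+1e-6,h-1e-6)
    return least_squares(f,q,bounds=(l,h),xtol=1e-6,ftol=1e-6).x
def tilt(q): return np.degrees(np.arccos(np.clip(-fk(q)[1].apply([0,0,1])[2],-1,1)))
E
python3 - <<'E'
from kin import *
from cell import r
q=np.array([.249,.782,.311,.022,1.883,-1.573])
for w in(.4,.57,.7):
    x=q.copy()
    for i in range(10): x=row(x,[.048,.0125,.034],w)
    print(w,tilt(q),tilt(x),"real 33")
q=r.state()["q"];n=0
while tilt(q)>2 and n<70:
    az=q[0];best=None
    for a in np.radians(range(0,360,20)):
        d=.06*np.array([np.cos(a)*np.cos(az),np.cos(a)*np.sin(az),np.sin(a)])
        x=row(q,d);p=fk(x)[0]
        if p[2]<.1 or np.hypot(*p[:2])<.27: continue
        # value: tilt after 2 such rows
        y=row(x,d);s=tilt(y)
        if best is None or s<best[0]:best=(s,a,x)
    q=best[2];n+=1;print(n,int(np.degrees(best[1])),round(tilt(q),1),fk(q)[0].round(3),q.round(2))
E
```

```text
0.4 9.558581234826997 52.37573557938137 real 33
0.57 9.558581234826997 36.823672861804695 real 33
0.7 9.558581234826997 29.402229251913294 real 33
1 239 89.9 [1.193 0.264 0.791] [ 0.18  0.62  0.74  0.31  0.23 -1.85]
2 239 89.6 [1.164 0.261 0.741] [ 0.18  0.52  0.96  0.58  0.11 -2.12]
3 239 88.4 [1.137 0.261 0.696] [ 0.2   0.46  1.11  0.84  0.04 -2.39]
4 239 86.2 [1.112 0.261 0.657] [ 0.21  0.41  1.22  1.    0.   -2.55]
5 239 83.5 [1.089 0.256 0.621] [ 0.21  0.37  1.31  1.    0.   -2.55]
6 260 80.8 [1.085 0.255 0.577] [ 0.21  0.38  1.36  1.    0.   -2.55]
7 239 78.1 [1.06  0.25  0.541] [ 0.21  0.34  1.44  1.    0.   -2.55]
8 260 75.5 [1.056 0.249 0.497] [ 0.21  0.35  1.47  1.    0.   -2.55]
9 260 72.8 [1.051 0.248 0.453] [ 0.21  0.37  1.5   1.    0.   -2.55]
10 239 70.2 [1.027 0.243 0.416] [ 0.21  0.34  1.57  1.    0.   -2.55]
11 260 67.6 [1.022 0.242 0.371] [ 0.21  0.37  1.6   1.    0.   -2.55]
12 239 64.9 [0.998 0.237 0.334] [ 0.21  0.35  1.66  1.    0.   -2.55]
13 239 62.3 [0.974 0.232 0.298] [ 0.21  0.34  1.71  1.    0.   -2.55]
14 239 59.6 [0.95  0.227 0.261] [ 0.21  0.33  1.77  
[... 3220 characters left out ...]
1.24]
61 260 12.5 [0.26  0.104 0.113] [ 0.46 -0.7   2.57 -0.14  1.09 -1.23]
62 80 12.5 [0.269 0.109 0.172] [ 0.46 -0.71  2.47 -0.13  1.21 -1.24]
63 260 12.5 [0.26  0.104 0.113] [ 0.46 -0.7   2.57 -0.14  1.09 -1.23]
64 80 12.5 [0.269 0.109 0.172] [ 0.46 -0.71  2.47 -0.13  1.21 -1.24]
65 260 12.5 [0.26  0.104 0.113] [ 0.46 -0.7   2.57 -0.14  1.09 -1.23]
66 80 12.5 [0.269 0.109 0.172] [ 0.46 -0.71  2.47 -0.13  1.21 -1.24]
67 260 12.5 [0.26  0.104 0.113] [ 0.46 -0.7   2.57 -0.14  1.09 -1.23]
68 80 12.5 [0.269 0.109 0.172] [ 0.46 -0.71  2.47 -0.13  1.21 -1.24]
69 260 12.5 [0.26  0.104 0.113] [ 0.46 -0.7   2.57 -0.14  1.09 -1.23]
70 80 12.5 [0.269 0.109 0.172] [ 0.46 -0.71  2.47 -0.13  1.21 -1.24]
```

From this state, the wrist can't bring the block to the stand: q6 or q4 hits its range on every azimuth. I'll partly untilt, lay the block down with the hole outward, turn the gripper half a turn, regrip with a slight inward lean and tilt up again.

>>> {"api": "move_arm", "payload": {"plan": [{"jaw": -1, "tx": -3, "ty": -0.6, "tz": -5.2, "yaw": 0}, {"jaw": -1, "tx": -3, "ty": -0.6, "tz": -5.2, "yaw": 0}, {"jaw": -1, "tx": -3, "ty": -0.6, "tz": -5.2, "yaw": 0}, {"jaw": -1, "tx": -3, "ty": -0.6, "tz": -5.2, "yaw": 0}, {"jaw": -1, "tx": -3, "ty": -0.6, "tz": -5.2, "yaw": 0}, {"jaw": -1, "tx": -3, "ty": -0.6, "tz": -5.2, "yaw": 0}, {"jaw": -1, "tx": -3, "ty": -0.6, "tz": -5.2, "yaw": 0}, {"jaw": -1, "tx": -3, "ty": -0.6, "tz": -5.2, "yaw": 0}]}}

```text
clock: 18.02
eef_pos: [1.025, 0.2547, 0.5517]
orientation: [-0.175, 1.771, 0.175]
wrist_force: [-0.1, -0.0, -3.4]
width: 0.0395
finger_force: 76.6
```

```bash
python3 st.py
```

```text
18.02 [1.025  0.2547 0.5517] q [ 0.22   0.274  1.503  1.004 -0.    -2.552] w 0.0395 ff 76.58935626672246 F [-0.1 -0.  -3.4]
[[-0.204, -0.214, 0.955], [-0.022, 0.977, 0.214], [-0.979, 0.023, -0.204]]
y az 102.33433937206836
```

>>> {"api": "move_arm", "payload": {"plan": [{"jaw": -1, "tx": -3, "ty": -0.6, "tz": -5.2, "yaw": 0}, {"jaw": -1, "tx": -3, "ty": -0.6, "tz": -5.2, "yaw": 0}, {"jaw": -1, "tx": -3, "ty": -0.6, "tz": -5.2, "yaw": 0}, {"jaw": -1, "tx": -3, "ty": -0.6, "tz": -5.2, "yaw": 0}, {"jaw": -1, "tx": -3, "ty": -0.6, "tz": -5.2, "yaw": 0}, {"jaw": -1, "tx": -3, "ty": -0.6, "tz": -5.2, "yaw": 0}, {"jaw": -1, "tx": -3, "ty": -0.6, "tz": -5.2, "yaw": 0}, {"jaw": -1, "tx": -3, "ty": -0.6, "tz": -5.2, "yaw": 0}, {"jaw": -1, "tx": -3, "ty": -0.6, "tz": -5.2, "yaw": 0}, {"jaw": -1, "tx": -3, "ty": -0.6, "tz": -5.2, "yaw": 0}, {"jaw": -1, "tx": -3, "ty": -0.6, "tz": -5.2, "yaw": 0}, {"jaw": -1, "tx": -3, "ty": -0.6, "tz": -5.2, "yaw": 0}]}}

```text
clock: 19.52
eef_pos: [0.6798, 0.1838, 0.1409]
orientation: [-0.231, 2.288, 0.132]
wrist_force: [0.1, 0.0, -2.5]
width: 0.0393
finger_force: 76.4
```

```bash
python3 st.py
```

```text
19.52 [0.6798 0.1838 0.1409] q [ 0.229  0.006  2.29   1.008 -0.    -2.552] w 0.0393 ff 76.4166511339863 F [ 0.1  0.  -2.5]
[[-0.652, -0.209, 0.729], [-0.124, 0.978, 0.17], [-0.748, 0.02, -0.663]]
y az 102.0700234257611
```

>>> {"api": "move_arm", "payload": {"plan": [{"jaw": -1, "tx": -5.8, "ty": -1.35, "tz": 0, "yaw": 0}, {"jaw": -1, "tx": -5.8, "ty": -1.35, "tz": 0, "yaw": 0}, {"jaw": -1, "tx": -5.8, "ty": -1.35, "tz": -0.5, "yaw": 0}, {"jaw": -1, "tx": -5.6, "ty": -1.35, "tz": -1, "yaw": 0}, {"jaw": -1, "tx": -5.5, "ty": -1.3, "tz": -2, "yaw": 0}, {"jaw": -1, "tx": -5.5, "ty": -1.3, "tz": -2, "yaw": 0}, {"jaw": -1, "tx": -5.5, "ty": -1.3, "tz": -2, "yaw": 0}, {"jaw": -1, "tx": -5.5, "ty": -1.3, "tz": -2, "yaw": 0}]}}

```text
clock: 20.52
eef_pos: [0.4353, 0.1537, 0.1612]
orientation: [-0.248, 2.463, 0.104]
wrist_force: [-0.6, 1.5, -3.4]
width: 0.0394
finger_force: 76.4
```

```bash
python3 st.py
```

```text
20.52 [0.4353 0.1537 0.1612] q [ 0.349 -0.595  2.569 -0.162  0.508 -1.308] w 0.0394 ff 76.40791304374943 F [-0.6  1.5 -3.4]
[[-0.77, -0.204, 0.605], [-0.152, 0.979, 0.136], [-0.62, 0.013, -0.784]]
y az 101.77298878685998
```

>>> {"api": "move_arm", "payload": {"plan": [{"jaw": -1, "tx": -4.5, "ty": -1.2, "tz": -3.9, "yaw": 0}, {"jaw": -1, "tx": -4.5, "ty": -1.2, "tz": -3.9, "yaw": 0}, {"jaw": -1, "tx": -4.5, "ty": -1.2, "tz": -3.9, "yaw": 0}, {"jaw": -1, "tx": -4.5, "ty": -1.2, "tz": -3.9, "yaw": 0}, {"jaw": -1, "tx": -4.5, "ty": -1.2, "tz": -3.9, "yaw": 0}, {"jaw": -1, "tx": -4.5, "ty": -1.2, "tz": -3.9, "yaw": 0}, {"jaw": -1, "tx": -4.5, "ty": -1.2, "tz": -3.9, "yaw": 0}]}}

```text
clock: 21.4
eef_pos: [0.2951, 0.2293, 0.0625]
orientation: [-0.227, 2.704, -0.062]
wrist_force: [-0.5, 0.6, -4.5]
width: 0.0393
finger_force: 76.4
```

```bash
python3 st.py
```

```text
21.4 [0.2951 0.2293 0.0625] q [ 0.936 -0.385  2.568 -0.512  0.768 -0.464] w 0.0393 ff 76.3624787083063 F [-0.5  0.6 -4.5]
[[-0.896, -0.15, 0.417], [-0.169, 0.986, -0.008], [-0.41, -0.078, -0.909]]
y az 98.65732535506413
```

>>> {"api": "move_arm", "payload": {"plan": [{"jaw": -1, "tx": 2.5, "ty": -2.5, "tz": 3, "yaw": 0}, {"jaw": -1, "tx": 4, "ty": -3.7, "tz": 0, "yaw": 0}, {"jaw": -1, "tx": 4, "ty": -3.7, "tz": 0, "yaw": 0}, {"jaw": -1, "tx": 4, "ty": -3.7, "tz": 0, "yaw": 0}, {"jaw": -1, "tx": 4, "ty": -3.7, "tz": 0, "yaw": 0}, {"jaw": -1, "tx": 2, "ty": -3.5, "tz": -3, "yaw": 0}, {"jaw": -1, "tx": 0, "ty": 0, "tz": -3.5, "yaw": 0}, {"jaw": -1, "tx": 0, "ty": 0, "tz": -1.5, "yaw": 0}, {"jaw": -1, "tx": 0, "ty": 0, "tz": 0, "yaw": 0}]}}

```text
clock: 22.52
eef_pos: [0.4996, 0.0177, 0.0104]
orientation: [-0.229, 2.707, -0.072]
wrist_force: [-0.4, 0.3, -2.6]
width: 0.0393
finger_force: 76.5
```

```bash
python3 st.py; python3 - <<'E'
from h import *
from cell import cams
c=cams.capture("side");np.savez("s6.npz",**c)
cv2.imwrite("pics/s6.png",cv2.resize(c["image"][180:360,130:370],(800,600),interpolation=2))
E
```

```text
22.52 [0.4996 0.0177 0.0104] q [-0.004 -0.079  2.468 -0.043  0.326 -1.706] w 0.0393 ff 76.478183355445 F [-0.4  0.3 -2.6]
[[-0.898, -0.15, 0.414], [-0.172, 0.985, -0.015], [-0.406, -0.085, -0.91]]
y az 98.64830075388626
```

View pics/s6.png

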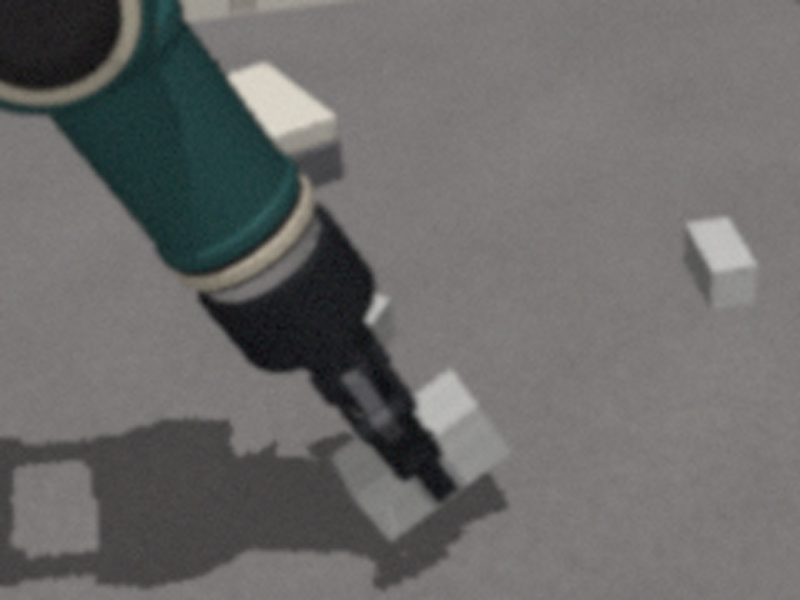

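The picture shows the block held just above the bench, about (420,460) in the crop, leaning with its hole end up and out. I'll lower it the last centimetre and release.

>>> {"api": "move_arm", "payload": {"plan": [{"jaw": -1, "tx": 0, "ty": 0, "tz": -0.8, "yaw": 0}, {"jaw": -1, "tx": 0, "ty": 0, "tz": -0.4, "yaw": 0}, {"jaw": -1, "tx": 0, "ty": 0, "tz": -0.2, "yaw": 0}]}}

```text
clock: 22.95
eef_pos: [0.5009, 0.0182, -0.0021]
orientation: [-0.231, 2.704, -0.072]
wrist_force: [-9.4, -0.5, 19.0]
width: 0.0396
finger_force: 79.6
```

>>> {"api": "move_arm", "payload": {"plan": [{"jaw": 1, "tx": 0, "ty": 0, "tz": 0, "yaw": 0}, {"jaw": 1, "tx": 0, "ty": 0, "tz": 0, "yaw": 0}, {"jaw": 1, "tx": 0, "ty": 0, "tz": 0, "yaw": 0}, {"jaw": 1, "tx": -1, "ty": 0, "tz": 2.3, "yaw": 0}, {"jaw": 1, "tx": -2, "ty": 0, "tz": 4.5, "yaw": 0}, {"jaw": 1, "tx": -2, "ty": 0, "tz": 5, "yaw": 0}]}}

```text
clock: 23.7
eef_pos: [0.4479, 0.0179, 0.1145]
orientation: [-0.231, 2.71, -0.071]
wrist_force: [2.2, 0.2, -0.1]
width: 0.0854
finger_force: 0.0
```

```bash
python3 st.py; python3 - <<'E'
from h import *
from cell import cams
c=cams.capture("side");P=cloud(c)
m=(P[...,2]>.03)&(P[...,2]<.05)&(np.abs(P[...,0]-.5)<.12)&(np.abs(P[...,1]-.02)<.1)
Q=P[m];print(len(Q),cv2.minAreaRect((Q[:,:2]*1000).astype(np.float32)),np.median(Q[:,2]))
E
```

```text
23.7 [0.4479 0.0179 0.1145] q [-0.004 -0.408  2.471 -0.022  0.654 -1.73 ] w 0.0854 ff 0.0 F [ 2.2  0.2 -0.1]
[[-0.899, -0.151, 0.411], [-0.172, 0.985, -0.015], [-0.403, -0.085, -0.911]]
y az 98.70279486515437
863 ((495.5478820800781, 17.738710403442383), (79.44465637207031, 46.056827545166016), 8.675077438354492) 0.04073759788532727
```

>>> {"api": "move_arm", "payload": {"plan": [{"jaw": 1, "tx": 4.5, "ty": 0.4, "tz": 4, "yaw": -10}, {"jaw": 1, "tx": 5.0, "ty": 0.4, "tz": 3.5, "yaw": -10}, {"jaw": 1, "tx": 5.4, "ty": 0.4, "tz": 2.5, "yaw": -10}, {"jaw": 1, "tx": 5.8, "ty": 0.4, "tz": 1, "yaw": -10}, {"jaw": 1, "tx": 5.8, "ty": 0.4, "tz": 1, "yaw": -10}, {"jaw": 1, "tx": 5.8, "ty": 0.4, "tz": 1, "yaw": -10}, {"jaw": 1, "tx": 5.8, "ty": 0.4, "tz": 1, "yaw": -10}, {"jaw": 1, "tx": 5.8, "ty": 0.4, "tz": 0, "yaw": -10}, {"jaw": 1, "tx": 5.8, "ty": 0.4, "tz": 0, "yaw": -10}, {"jaw": 1, "tx": 5.8, "ty": 0.4, "tz": 0, "yaw": 0}]}}

```text
clock: 25.0
eef_pos: [0.9752, 0.0554, 0.241]
orientation: [1.727, 2.244, -0.46]
wrist_force: [2.6, 0.0, 0.5]
width: 0.0851
finger_force: 0.0
```

```bash
python3 st.py; python3 - <<'E'
from h import *
from cell import cams
c=cams.capture("top");P=cloud(c)
m=(P[...,2]>.036)&(P[...,2]<.05)&(np.abs(P[...,0]-.5)<.1)&(np.abs(P[...,1]-.02)<.1)
Q=P[m];print(len(Q),cv2.minAreaRect((Q[:,:2]*1000).astype(np.float32)),np.median(Q[:,2]),Q.mean(0))
E
```

```text
25.0 [0.9752 0.0554 0.241 ] q [ 0.186  0.976  0.52  -0.421  1.694 -0.115] w 0.0851 ff 0.0 F [2.6 0.  0.5]
[[-0.251, 0.968, 0.022], [0.881, 0.238, -0.409], [-0.401, -0.084, -0.912]]
y az 13.825822757447236
826 ((496.3489990234375, 16.15105438232422), (79.75852966308594, 39.913543701171875), 8.254796981811523) 0.040630476944614136 [0.49612934 0.01619345 0.04061118]
```

>>> {"api": "move_arm", "payload": {"plan": [{"jaw": 1, "tx": 6, "ty": 1.3, "tz": 1, "yaw": 0}, {"jaw": 1, "tx": 6, "ty": 1.3, "tz": 1, "yaw": 0}, {"jaw": 1, "tx": 6, "ty": 1.3, "tz": 1, "yaw": 0}]}}

```text
clock: 25.42
eef_pos: [1.0418, 0.0694, 0.2296]
orientation: [1.659, 2.214, -0.352]
wrist_force: [0.6, -0.3, 1.0]
width: 0.0853
finger_force: 0.0
```

```bash
python3 st.py
```

```text
25.43 [1.0418 0.0694 0.2296] q [ 0.191  1.105  0.313 -0.432  1.659 -0.146] w 0.0853 ff 0.0 F [ 0.6 -0.3  1. ]
[[-0.252, 0.959, 0.129], [0.872, 0.283, -0.4], [-0.42, 0.011, -0.908]]
y az 16.45083597900526
```

>>> {"api": "move_arm", "payload": {"plan": [{"jaw": 1, "tx": -5.6, "ty": -0.55, "tz": 0, "yaw": -9.8}, {"jaw": 1, "tx": -5.6, "ty": -0.55, "tz": 0, "yaw": -9.8}, {"jaw": 1, "tx": -5.6, "ty": -0.55, "tz": 0, "yaw": -9.8}, {"jaw": 1, "tx": -5.6, "ty": -0.55, "tz": 0, "yaw": -9.8}, {"jaw": 1, "tx": -5.6, "ty": -0.55, "tz": 0, "yaw": -9.8}, {"jaw": 1, "tx": -5.6, "ty": -0.55, "tz": 0, "yaw": -9.8}, {"jaw": 1, "tx": -5.6, "ty": -0.55, "tz": -2.4, "yaw": -9.8}, {"jaw": 1, "tx": -5.6, "ty": -0.55, "tz": -2.4, "yaw": -9.8}, {"jaw": 1, "tx": -5.6, "ty": -0.55, "tz": -2.4, "yaw": -9.8}, {"jaw": 1, "tx": -5.6, "ty": -0.55, "tz": -2.4, "yaw": -9.8}]}}

```text
clock: 26.68
eef_pos: [0.4795, 0.0143, 0.1379]
orientation: [3.017, 0.208, -0.662]
wrist_force: [0.5, -0.0, 0.9]
width: 0.0851
finger_force: 0.0
```

```bash
python3 st.py
```

```text
26.68 [0.4795 0.0143 0.1379] q [ 0.026  0.269  1.797 -0.062  1.504  1.477] w 0.0851 ff 0.0 F [ 0.5 -0.   0.9]
[[0.9, 0.141, -0.413], [0.121, -0.99, -0.073], [-0.419, 0.016, -0.908]]
y az -81.90855993335155
```

>>> {"api": "move_arm", "payload": {"plan": [{"jaw": 1, "tx": 0.1, "ty": 0, "tz": -4.5, "yaw": 0}, {"jaw": 1, "tx": 0, "ty": 0, "tz": -4.5, "yaw": 0}, {"jaw": 1, "tx": 0, "ty": 0, "tz": -3.5, "yaw": 0}, {"jaw": 1, "tx": 0, "ty": 0, "tz": -2.2, "yaw": 0}, {"jaw": -1, "tx": 0, "ty": 0, "tz": 0, "yaw": 0}, {"jaw": -1, "tx": 0, "ty": 0, "tz": 0, "yaw": 0}, {"jaw": -1, "tx": 0, "ty": 0, "tz": 0, "yaw": 0}, {"jaw": -1, "tx": 0, "ty": 0, "tz": 0, "yaw": 0}, {"jaw": -1, "tx": 0, "ty": 0, "tz": 0, "yaw": 0}], "force": 80}}

```text
clock: 27.8
eef_pos: [0.4849, 0.0144, -0.0062]
orientation: [3.017, 0.216, -0.655]
wrist_force: [2.6, 0.5, 6.9]
width: 0.0384
finger_force: 81.9
```

```bash
python3 st.py; python3 - <<'E'
from kin import *
from cell import r
q0=r.state()["q"]
# plan: where to tilt and end; final theta = 90-24.8
th=65.2
T0=fk(q0)[1]
Mz=T0.apply([0,0,1]);print(Mz)
# final orientation: rotate T0 about horizontal tool-y axis by +90 (hole up), then yaw to psi
ya=T0.apply([0,0,1]);az=np.radians(8.25);ax=np.array([np.sin(az),-np.cos(az),0]) # rotates outward->up
Tf=R.from_rotvec(ax*np.pi/2)*T0;z=Tf.apply([0,0,1]);print("z final",z)
for ps in(-15,0,15,30):
  for zc in(.195,.12):
    Tt=ez(np.radians(ps)-az)*Tf;p=np.array([.627,-.22,zc])+.038*Tt.apply([0,0,1]);S=set()
    for q4 in(0,1,2,3):
      for q6 in(-2,-1,0,1):
        x,e=ik(p,Tt,[-.5,.3,2.,q4,1.3,q6])
        if e<1e-4:S.add(tuple(float(v) for v in x.round(2)))
    print(ps,zc,S)
E
```

```text
27.8 [ 0.4849  0.0144 -0.0062] q [ 0.027  0.445  1.866 -0.067  1.256  1.489] w 0.0384 ff 81.90317809581757 F [2.6 0.5 6.9]
[[0.901, 0.146, -0.409], [0.126, -0.989, -0.075], [-0.416, 0.016, -0.909]]
y az -81.59962759579248
[-0.40911241 -0.07475119 -0.90941701]
z final [ 0.90219737  0.11537968 -0.41560491]
-15 0.195 {(-0.46, -0.01, 2.45, 2.77, 0.46, -1.31)}
-15 0.12 {(-0.46, 0.18, 2.46, 2.88, 0.66, -1.44)}
0 0.195 {(-0.65, 0.04, 2.39, 2.06, 0.66, -0.89)}
0 0.12 {(-0.65, 0.22, 2.41, 2.25, 0.77, -1.14)}
15 0.195 {(-0.78, 0.14, 2.28, 1.68, 0.9, -0.77)}
15 0.12 {(-0.78, 0.3, 2.3, 1.81, 0.93, -0.99)}
30 0.195 {(-0.84, 0.26, 2.13, 1.42, 1.11, -0.74)}
30 0.12 {(-0.84, 0.39, 2.15, 1.49, 1.1, -0.91)}
```

Regripped. I lift, move to the reach limit and start tilting again.

>>> {"api": "move_arm", "payload": {"plan": [{"jaw": -1, "tx": 1, "ty": 0.5, "tz": 5.0, "yaw": 0}, {"jaw": -1, "tx": 4, "ty": 1.7, "tz": 4.2, "yaw": 0}, {"jaw": -1, "tx": 4.4, "ty": 1.7, "tz": 3.8, "yaw": 0}, {"jaw": -1, "tx": 4.4, "ty": 1.7, "tz": 3.8, "yaw": 0}, {"jaw": -1, "tx": 4.6, "ty": 1.8, "tz": 3.8, "yaw": 0}, {"jaw": -1, "tx": 4.6, "ty": 1.8, "tz": 3.4, "yaw": 0}, {"jaw": -1, "tx": 4.8, "ty": 1.8, "tz": 2.4, "yaw": 0}, {"jaw": -1, "tx": 5, "ty": 1.8, "tz": 2.2, "yaw": 0}, {"jaw": -1, "tx": 5.6, "ty": 1.1, "tz": 2.1, "yaw": 0}, {"jaw": -1, "tx": 5.8, "ty": 0.85, "tz": 2.1, "yaw": 0}, {"jaw": -1, "tx": 5.8, "ty": 0.85, "tz": 2.1, "yaw": 0}, {"jaw": -1, "tx": 5.8, "ty": 0.85, "tz": 2.1, "yaw": 0}]}}

```text
clock: 29.3
eef_pos: [0.8674, 0.147, 0.293]
orientation: [3.066, 0.22, -0.46]
wrist_force: [-0.4, -0.2, -3.0]
width: 0.0389
finger_force: 86.9
```

```bash
python3 st.py
```

```text
29.3 [0.8674 0.147  0.293 ] q [ 0.145  1.025  0.311 -0.014  2.104  1.567] w 0.0389 ff 86.90612018108368 F [-0.4 -0.2 -3. ]
[[0.946, 0.145, -0.289], [0.135, -0.989, -0.054], [-0.294, 0.012, -0.956]]
y az -81.68446087316039
```

>>> {"api": "move_arm", "payload": {"plan": [{"jaw": -1, "tx": 5.8, "ty": 0.85, "tz": 2.1, "yaw": 0}, {"jaw": -1, "tx": 5.8, "ty": 0.85, "tz": 2.1, "yaw": 0}, {"jaw": -1, "tx": 5.8, "ty": 0.85, "tz": 2.1, "yaw": 0}, {"jaw": -1, "tx": 5.8, "ty": 0.85, "tz": 2.1, "yaw": 0}, {"jaw": -1, "tx": 5.8, "ty": 0.85, "tz": 2.1, "yaw": 0}, {"jaw": -1, "tx": 5.8, "ty": 0.85, "tz": 2.1, "yaw": 0}, {"jaw": -1, "tx": 5.8, "ty": 0.85, "tz": 2.1, "yaw": 0}, {"jaw": -1, "tx": 5.8, "ty": 0.85, "tz": 2.1, "yaw": 0}, {"jaw": -1, "tx": 5.8, "ty": 0.85, "tz": 2.1, "yaw": 0}, {"jaw": -1, "tx": 5.8, "ty": 0.85, "tz": 2.1, "yaw": 0}, {"jaw": -1, "tx": 5.8, "ty": 0.85, "tz": 2.1, "yaw": 0}, {"jaw": -1, "tx": 5.8, "ty": 0.85, "tz": 2.1, "yaw": 0}]}}

```text
clock: 30.8
eef_pos: [1.0363, 0.1625, 0.3073]
orientation: [-3.11, -0.226, -0.296]
wrist_force: [0.4, -0.1, -3.3]
width: 0.0385
finger_force: 86.9
```

```bash
cat >> st.py <<'E'
print("block axis",(.91*M[:,0]-.4156*M[:,2]).round(3),"centre",(s["eef_pos"]-.033*M[:,2]).round(4))
E
python3 st.py
```

```text
30.8 [1.0363 0.1625 0.3073] q [ 0.133  1.001  0.311 -0.002  1.64   1.558] w 0.0385 ff 86.87189787626266 F [ 0.4 -0.1 -3.3]
[[0.972, 0.144, 0.187], [0.143, -0.99, 0.023], [0.189, 0.005, -0.982]]
y az -81.70220582796777
block axis [0.806 0.12  0.58 ] centre [1.0301 0.1618 0.3397]
```

>>> {"api": "move_arm", "payload": {"plan": [{"jaw": -1, "tx": 5.5, "ty": 0.75, "tz": 2.7, "yaw": 0}, {"jaw": -1, "tx": 5.5, "ty": 0.75, "tz": 2.7, "yaw": 0}, {"jaw": -1, "tx": 5.5, "ty": 0.75, "tz": 2.7, "yaw": 0}, {"jaw": -1, "tx": 5.5, "ty": 0.75, "tz": 2.7, "yaw": 0}, {"jaw": -1, "tx": 5.5, "ty": 0.75, "tz": 2.7, "yaw": 0}, {"jaw": -1, "tx": 5.5, "ty": 0.75, "tz": 2.7, "yaw": 0}, {"jaw": -1, "tx": 5.5, "ty": 0.75, "tz": 2.7, "yaw": 0}, {"jaw": -1, "tx": 5.5, "ty": 0.75, "tz": 2.7, "yaw": 0}, {"jaw": -1, "tx": 5.5, "ty": 0.75, "tz": 2.7, "yaw": 0}, {"jaw": -1, "tx": 5.5, "ty": 0.75, "tz": 2.7, "yaw": 0}, {"jaw": -1, "tx": 5.5, "ty": 0.75, "tz": 2.7, "yaw": 0}, {"jaw": -1, "tx": 5.5, "ty": 0.75, "tz": 2.7, "yaw": 0}]}}

```text
clock: 32.3
eef_pos: [1.1991, 0.1766, 0.4056]
orientation: [-2.897, -0.212, -1.065]
wrist_force: [-0.2, -0.1, -2.7]
width: 0.0386
finger_force: 87.0
```

```bash
python3 st.py
```

```text
32.3 [1.1991 0.1766 0.4056] q [0.121 0.983 0.311 0.015 1.143 1.545] w 0.0386 ff 86.9501593708992 F [-0.2 -0.1 -2.7]
[[0.754, 0.145, 0.641], [0.112, -0.989, 0.092], [0.648, 0.002, -0.762]]
y az -81.6593427735579
block axis [0.42  0.064 0.906] centre [1.1779 0.1735 0.4307]
```

>>> {"api": "move_arm", "payload": {"plan": [{"jaw": -1, "tx": 5.1, "ty": 0.65, "tz": 3.4, "yaw": 0}, {"jaw": -1, "tx": 5.1, "ty": 0.65, "tz": 3.4, "yaw": 0}, {"jaw": -1, "tx": 5.1, "ty": 0.65, "tz": 3.4, "yaw": 0}, {"jaw": -1, "tx": 5.1, "ty": 0.65, "tz": 3.4, "yaw": 0}, {"jaw": -1, "tx": 5.1, "ty": 0.65, "tz": 3.4, "yaw": 0}, {"jaw": -1, "tx": 5.1, "ty": 0.65, "tz": 3.4, "yaw": 0}, {"jaw": -1, "tx": 5.1, "ty": 0.65, "tz": 3.4, "yaw": 0}, {"jaw": -1, "tx": 5.1, "ty": 0.65, "tz": 3.4, "yaw": 0}, {"jaw": -1, "tx": 5.1, "ty": 0.65, "tz": 3.4, "yaw": 0}, {"jaw": -1, "tx": 5.1, "ty": 0.65, "tz": 3.4, "yaw": 0}]}}

```text
clock: 33.55
eef_pos: [1.2776, 0.1798, 0.5484]
orientation: [-2.609, -0.191, -1.605]
wrist_force: [-0.2, 1.1, -3.3]
width: 0.0387
finger_force: 87.1
```

```bash
python3 st.py
```

```text
33.55 [1.2776 0.1798 0.5484] q [0.113 0.955 0.312 0.038 0.772 1.527] w 0.0387 ff 87.06626951694489 F [-0.2  1.1 -3.3]
[[0.446, 0.144, 0.884], [0.068, -0.99, 0.127], [0.893, 0.003, -0.451]]
y az -81.73869953182536
block axis [0.038 0.009 1.   ] centre [1.2485 0.1757 0.5633]
```

```bash
python3 - <<'E'
from kin import *
from cell import r
q=r.state()["q"];q=row(q,[.05,.0065,.035],.63)
pts=[[.85,.06,.45],[.55,-.05,.33],[.524,-.234,.22],[.524,-.234,.107]]
for t in pts:
    p=fk(q)[0];n=int(np.ceil(np.linalg.norm(np.array(t)-p)/.055))
    k=0
    while np.linalg.norm(np.array(t)-fk(q)[0])>.003 and k<20:
        d=np.array(t)-fk(q)[0];d*=min(1,.055/np.linalg.norm(d));q=row(q,d,.63);k+=1
    M=fk(q)[1].as_matrix();print(t,k,fk(q)[0].round(3),q.round(2),"z",M[:,2].round(3),"y_z",M[2].round(3))
E
```

```text
[0.85, 0.06, 0.45] 9 [0.85 0.06 0.45] [-0.02 -0.05  1.9   0.7   0.23  0.8 ] z [ 0.893  0.128 -0.431] y_z [-0.003  0.902 -0.431]
[0.55, -0.05, 0.33] 7 [ 0.55 -0.05  0.33] [-0.53 -0.63  2.51  1.24  0.63  0.07] z [ 0.893  0.128 -0.431] y_z [-0.003  0.902 -0.431]
[0.524, -0.234, 0.22] 4 [ 0.524 -0.234  0.22 ] [-1.05 -0.16  2.46  1.46  1.   -0.61] z [ 0.893  0.128 -0.431] y_z [-0.003  0.902 -0.431]
[0.524, -0.234, 0.107] 3 [ 0.524 -0.234  0.107] [-1.05  0.13  2.5   1.67  1.   -1.  ] z [ 0.893  0.128 -0.431] y_z [-0.003  0.902 -0.431]
```

>>> {"api": "move_arm", "payload": {"plan": [{"jaw": -1, "tx": 5.0, "ty": 0.65, "tz": 3.5, "yaw": 0}, {"jaw": -1, "tx": -4.9, "ty": -1.35, "tz": -1.4, "yaw": 0}, {"jaw": -1, "tx": -4.9, "ty": -1.35, "tz": -1.4, "yaw": 0}, {"jaw": -1, "tx": -4.9, "ty": -1.35, "tz": -1.4, "yaw": 0}, {"jaw": -1, "tx": -4.9, "ty": -1.35, "tz": -1.4, "yaw": 0}, {"jaw": -1, "tx": -4.9, "ty": -1.35, "tz": -1.4, "yaw": 0}, {"jaw": -1, "tx": -4.9, "ty": -1.35, "tz": -1.4, "yaw": 0}, {"jaw": -1, "tx": -4.9, "ty": -1.35, "tz": -1.4, "yaw": 0}, {"jaw": -1, "tx": -4.9, "ty": -1.35, "tz": -1.4, "yaw": 0}, {"jaw": -1, "tx": -4.9, "ty": -1.35, "tz": -1.4, "yaw": 0}]}}

```text
clock: 34.8
eef_pos: [0.8567, 0.0619, 0.4427]
orientation: [-2.578, -0.189, -1.653]
wrist_force: [-1.1, 0.5, -2.5]
width: 0.0387
finger_force: 87.2
```

```bash
python3 st.py
```

```text
34.8 [0.8567 0.0619 0.4427] q [-0.02  -0.037  1.903  0.809  0.203  0.699] w 0.0387 ff 87.20986872911453 F [-1.1  0.5 -2.5]
[[0.413, 0.143, 0.9], [0.064, -0.99, 0.128], [0.909, 0.005, -0.418]]
y az -81.7854265868305
block axis [0.002 0.005 1.   ] centre [0.827  0.0577 0.4565]
```

>>> {"api": "move_arm", "payload": {"plan": [{"jaw": -1, "tx": -4.9, "ty": -1.85, "tz": -1.9, "yaw": 0}, {"jaw": -1, "tx": -4.9, "ty": -1.85, "tz": -1.9, "yaw": 0}, {"jaw": -1, "tx": -4.9, "ty": -1.85, "tz": -1.9, "yaw": 0}, {"jaw": -1, "tx": -4.9, "ty": -1.85, "tz": -1.9, "yaw": 0}, {"jaw": -1, "tx": -4.9, "ty": -1.85, "tz": -1.9, "yaw": 0}, {"jaw": -1, "tx": -4.9, "ty": -1.85, "tz": -1.9, "yaw": 0}, {"jaw": -1, "tx": -1, "ty": -4.4, "tz": -2.7, "yaw": 0}, {"jaw": -1, "tx": -1, "ty": -4.4, "tz": -2.7, "yaw": 0}, {"jaw": -1, "tx": -1, "ty": -4.4, "tz": -2.7, "yaw": 0}, {"jaw": -1, "tx": -0.8, "ty": -4.4, "tz": -2.7, "yaw": 0}]}}

```text
clock: 36.05
eef_pos: [0.5255, -0.228, 0.2197]
orientation: [-2.586, -0.191, -1.651]
wrist_force: [1.2, 0.3, -3.4]
width: 0.0387
finger_force: 87.2
```

```bash
python3 st.py
```

```text
36.05 [ 0.5255 -0.228   0.2197] q [-1.033 -0.169  2.474  1.48   0.994 -0.629] w 0.0387 ff 87.21038460731506 F [ 1.2  0.3 -3.4]
[[0.416, 0.14, 0.898], [0.068, -0.99, 0.123], [0.907, 0.01, -0.422]]
y az -81.93141221497696
block axis [0.005 0.011 1.   ] centre [ 0.4959 -0.2321  0.2336]
```

>>> {"api": "move_arm", "payload": {"plan": [{"jaw": -1, "tx": 0, "ty": -0.6, "tz": -4, "yaw": 0}, {"jaw": -1, "tx": 0, "ty": 0, "tz": -4, "yaw": 0}, {"jaw": -1, "tx": 0, "ty": 0, "tz": -3.5, "yaw": 0}, {"jaw": -1, "tx": 0, "ty": 0, "tz": 0, "yaw": 0}]}}

```text
clock: 36.55
eef_pos: [0.5252, -0.23, 0.1012]
orientation: [-2.583, -0.186, -1.639]
wrist_force: [-0.2, 0.1, -3.0]
width: 0.0386
finger_force: 87.1
```

```bash
python3 st.py; python3 - <<'E'
from h import *
from cell import cams
c=cams.capture("side");np.savez("s7.npz",**c);t=cams.capture("top");np.savez("t7.npz",**t)
o=np.zeros((600,800,3),np.uint8);cv2.imwrite("pics/s7.png",cv2.resize(c["image"][170:410,230:550],(800,600),interpolation=2))
for n,c in(("s",c),("t",t)):
    P=cloud(c);m=(np.abs(P[...,2]-.16)<.022)&(np.abs(P[...,0]-.5)<.06)&(np.abs(P[...,1]+.237)<.05)
    Q=P[m];print(n,len(Q),Q.mean(0) if len(Q) else 0)
    if len(Q)>20: print(cv2.minAreaRect((Q[Q[:,2]>np.percentile(Q[:,2],60)][:,:2]*1000).astype(np.float32)),np.percentile(Q[:,2],[50,80,95]))
E
```

```text
36.55 [ 0.5252 -0.23    0.1012] q [-1.038  0.139  2.51   1.691  1.003 -1.026] w 0.0386 ff 87.11583226919174 F [-0.2  0.1 -3. ]
[[0.421, 0.143, 0.896], [0.061, -0.99, 0.129], [0.905, 0.0, -0.426]]
y az -81.78411322833458
block axis [0.011 0.002 1.   ] centre [ 0.4956 -0.2343  0.1152]
s 2191 [ 0.47807869 -0.24014986  0.14970566]
((481.0966796875, -229.93942260742188), (82.15763854980469, 79.69151306152344), 0.05338383838534355) [0.15076033 0.15437761 0.15832689]
t 1301 [ 0.47666974 -0.23582012  0.15174752]
((481.504150390625, -239.71725463867188), (93.70663452148438, 82.90369415283203), 89.77960205078125) [0.15363596 0.15669401 0.16070954]
```

View pics/s7.png

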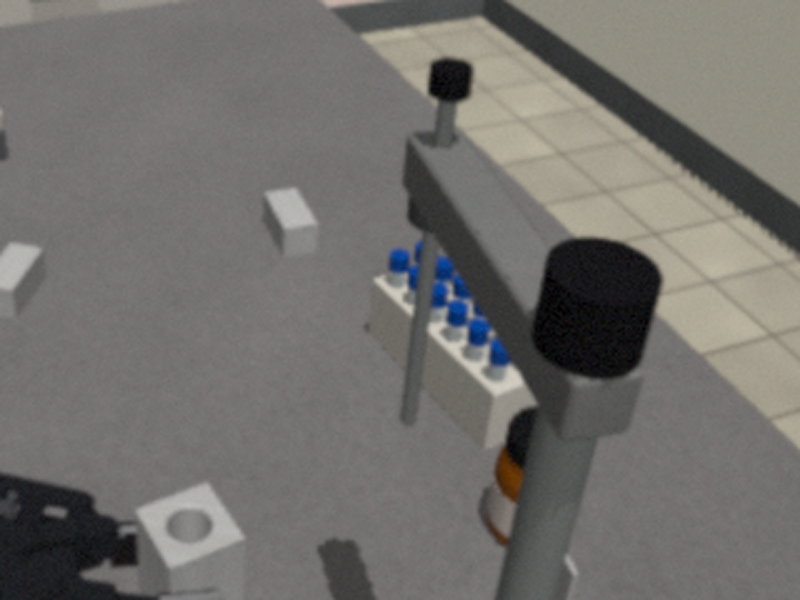

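The block is upright with the hole on top, mouth centre at crop (188,525). The probe tip is at (409,426). Now I work out the offset between them.

```bash
python3 - <<'E'
from h import *
c=np.load("s7.npz");t=np.load("t7.npz");P=cloud(c)
f=lambda x,y:(230+x*.4,170+y*.4)
for x,y in[(150,525),(188,498),(228,530),(200,552)]:
    u,v=f(x,y);print((x,y),P[round(v),round(u)].round(4))
print("corners",atz(c,[f(138,520),f(210,487),f(243,538),f(163,572)],.158).round(4).tolist())
for z in(.152,.158):print(z,"hole",atz(c,[f(188,525)],z).round(4))
print("tip",atz(c,[f(409,426)],.171).round(4))
K,d,M,e=cam(c)
rod=[]
for y in range(260,424,8):
    u,v=f(430-(y-250)*.125,y);a=P[round(v),round(u)-1:round(u)+2];rod.append(a[1])
rod=np.array(rod);print(rod.round(3)[::3],np.nanmedian(rod,0))
E
```

```text
(150, 525) [ 0.4822 -0.2288  0.1534]
(188, 498) [ 0.5045 -0.2189  0.1545]
(228, 530) [ 0.517  -0.2436  0.1533]
(200, 552) [ 0.5005 -0.2512  0.1521]
corners [[0.4766, -0.2278, 0.158], [0.5163, -0.2189, 0.158], [0.5211, -0.2541, 0.158], [0.4795, -0.261, 0.158]]
0.152 hole [[ 0.5001 -0.2335  0.152 ]]
0.158 hole [[ 0.4987 -0.2384  0.158 ]]
tip [[ 0.6227 -0.224   0.171 ]]
[[ 0.622 -0.224  0.277]
 [ 0.621 -0.224  0.263]
 [ 0.62  -0.226  0.251]
 [ 0.621 -0.226  0.235]
 [ 0.622 -0.225  0.22 ]
 [ 0.621 -0.227  0.206]
 [ 0.621 -0.225  0.187]] [ 0.62104822 -0.22551001  0.23021543]
```

>>> {"api": "move_arm", "payload": {"plan": [{"jaw": -1, "tx": 3.2, "ty": 0.3, "tz": 0, "yaw": 0}, {"jaw": -1, "tx": 3.2, "ty": 0.3, "tz": 0, "yaw": 0}, {"jaw": -1, "tx": 3.2, "ty": 0.3, "tz": 0, "yaw": 0}, {"jaw": -1, "tx": 2.7, "ty": 0.3, "tz": 0, "yaw": 0}, {"jaw": -1, "tx": 0, "ty": 0, "tz": 0, "yaw": 0}]}}

```text
clock: 37.28
eef_pos: [0.6524, -0.2189, 0.1091]
orientation: [-2.577, -0.197, -1.657]
wrist_force: [-0.3, 0.1, -3.0]
width: 0.0386
finger_force: 86.9
```

```bash
python3 st.py; python3 - <<'E'
from h import *
from cell import cams
c=cams.capture("side");np.savez("s8.npz",**c)
cv2.imwrite("pics/s8.png",cv2.resize(c["image"][290:400,330:470],(764,600),interpolation=2))
E
```

```text
37.27 [ 0.6524 -0.2189  0.1091] q [-0.758  0.242  2.356  1.931  0.866 -1.02 ] w 0.0386 ff 86.88164412975311 F [-0.3  0.1 -3. ]
[[0.41, 0.146, 0.9], [0.069, -0.989, 0.129], [0.909, 0.009, -0.416]]
y az -81.5994108553248
block axis [-0.001  0.009  1.   ] centre [ 0.6227 -0.2231  0.1228]
```

View pics/s8.png

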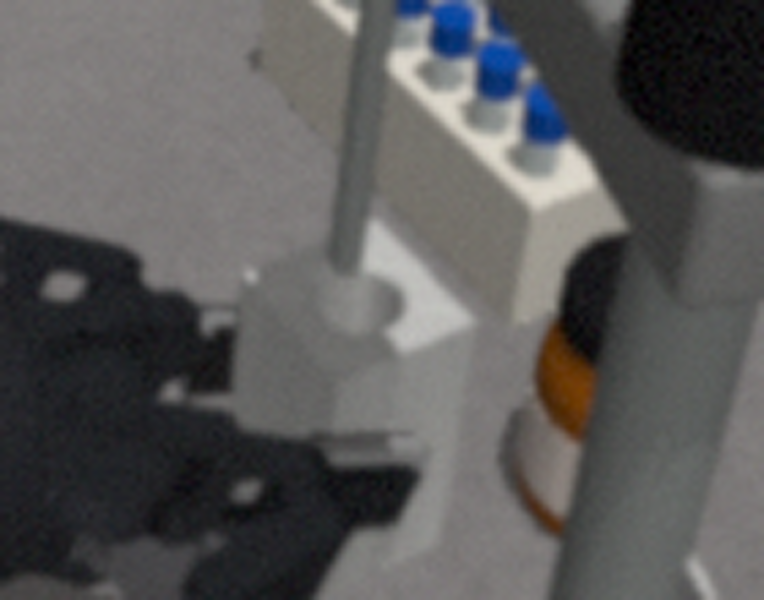

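```bash
python3 - <<'E'
from h import *
c=np.load("s8.npz");P=cloud(c);f=lambda x,y:(330+x/5.457,290+y/5.4545)
for x,y in[(300,285),(420,320),(380,350),(290,310)]:
    u,v=f(x,y);print(P[round(v),round(u)].round(4))
for z in(.155,.1585,.1615):print(z,atz(c,[f(361,300)],z).round(4))
print("tip",atz(c,[f(344,274)],.1715).round(4))
u,v=f(350,220);print("rod",P[round(v),round(u)])
E
```

```text
[ 0.6158 -0.2149  0.1618]
[ 0.6374 -0.235   0.1611]
[ 0.6243 -0.2406  0.162 ]
[ 0.6099 -0.2212  0.1606]
0.155 [[ 0.6308 -0.2188  0.155 ]]
0.1585 [[ 0.6289 -0.2218  0.1585]]
0.1615 [[ 0.6272 -0.2243  0.1615]]
tip [[ 0.6218 -0.224   0.1715]]
rod [ 0.62094463 -0.22449628  0.19012104]
```

>>> {"api": "move_arm", "payload": {"plan": [{"jaw": -1, "tx": -0.35, "ty": 0.1, "tz": 0.3, "yaw": 0}, {"jaw": -1, "tx": 0, "ty": 0, "tz": 1.2, "yaw": 0}, {"jaw": -1, "tx": 0, "ty": 0, "tz": 1.5, "yaw": 0}, {"jaw": -1, "tx": 0, "ty": 0, "tz": 1.5, "yaw": 0}, {"jaw": -1, "tx": 0, "ty": 0, "tz": 1.1, "yaw": 0}, {"jaw": -1, "tx": 0, "ty": 0, "tz": 0, "yaw": 0}]}}

```text
clock: 38.08
eef_pos: [0.6461, -0.2179, 0.1624]
orientation: [-2.579, -0.191, -1.652]
wrist_force: [-0.0, -0.0, -2.9]
width: 0.0386
finger_force: 87.0
```

```bash
python3 st.py
```

```text
38.08 [ 0.6461 -0.2179  0.1624] q [-0.765  0.11   2.356  1.811  0.828 -0.845] w 0.0386 ff 86.98303252458572 F [-0.  -0.  -2.9]
[[0.413, 0.144, 0.899], [0.065, -0.99, 0.128], [0.908, 0.006, -0.418]]
y az -81.73701383317585
block axis [0.002 0.006 1.   ] centre [ 0.6164 -0.2221  0.1762]
```

>>> {"api": "move_arm", "payload": {"plan": [{"jaw": -1, "tx": 0, "ty": 0, "tz": 0.4, "yaw": 0}, {"jaw": -1, "tx": 0, "ty": 0, "tz": 0.4, "yaw": 0}, {"jaw": -1, "tx": 0, "ty": 0, "tz": 0.3, "yaw": 0}, {"jaw": -1, "tx": 0, "ty": 0, "tz": 0.2, "yaw": 0}, {"jaw": -1, "tx": 0, "ty": 0, "tz": 0, "yaw": 0}, {"jaw": -1, "tx": 0, "ty": 0, "tz": 0, "yaw": 0}]}}

```text
clock: 38.83
eef_pos: [0.6458, -0.2171, 0.1734]
orientation: [-2.579, -0.19, -1.648]
wrist_force: [0.2, -0.1, -4.0]
width: 0.0388
finger_force: 87.0
```

```bash
python3 st.py; python3 - <<'E'
from h import *
from cell import r,cams
c=cams.capture("side");P=cloud(c);np.savez("s9.npz",**c)
a=[r.state()["wrist_force"][2]]
m=(np.abs(P[...,0]-.623)<.021)&(np.abs(P[...,1]+.2225)<.021)&(P[...,2]>.21)&(P[...,2]<.26)
Q=P[m];h=np.histogram(Q[:,2],bins=np.arange(.21,.262,.004));print(h[0]);k=h[1][h[0].argmax()];print("mouth z",np.median(Q[np.abs(Q[:,2]-k-.002)<.004,2]),a)
E
```

```text
38.83 [ 0.6458 -0.2171  0.1734] q [-0.765  0.085  2.352  1.783  0.821 -0.803] w 0.0388 ff 86.98294222354889 F [ 0.2 -0.1 -4. ]
[[0.415, 0.144, 0.898], [0.064, -0.99, 0.13], [0.907, 0.003, -0.42]]
y az -81.70096276328886
block axis [0.005 0.004 1.   ] centre [ 0.6162 -0.2213  0.1872]
[ 89 102 108 364 207  21  18  17  18  16  18  21   7]
mouth z 0.22559064928410977 [np.float64(-2.4572878817048878)]
```

Mouth at 0.2256 means the hole bottom is at about 0.1706, just at the probe tip. I'll raise it the final 10 mm gently.

>>> {"api": "move_arm", "payload": {"plan": [{"jaw": -1, "tx": 0, "ty": 0, "tz": 0.25, "yaw": 0}, {"jaw": -1, "tx": 0, "ty": 0, "tz": 0.25, "yaw": 0}, {"jaw": -1, "tx": 0, "ty": 0, "tz": 0.25, "yaw": 0}, {"jaw": -1, "tx": 0, "ty": 0, "tz": 0.25, "yaw": 0}, {"jaw": -1, "tx": 0, "ty": 0, "tz": 0, "yaw": 0}, {"jaw": -1, "tx": 0, "ty": 0, "tz": 0, "yaw": 0}, {"jaw": -1, "tx": 0, "ty": 0, "tz": 0, "yaw": 0}]}}

```text
clock: 39.75
eef_pos: [0.6456, -0.217, 0.1831]
orientation: [-2.579, -0.19, -1.648]
wrist_force: [-0.2, -0.2, -7.3]
width: 0.0388
finger_force: 87.0
```

```bash
python3 st.py; python3 - <<'E'
from h import *
from cell import r,cams
o=np.load("s7.npz");fz=[]
for i in range(4):
    c=cams.capture("side");fz.append(r.state()["wrist_force"][2])
P=cloud(c)
m=(np.abs(P[...,0]-.623)<.021)&(np.abs(P[...,1]+.2225)<.021)&(P[...,2]>.21)&(P[...,2]<.26)
Q=P[m];h=np.histogram(Q[:,2],bins=np.arange(.21,.262,.004));k=h[1][h[0].argmax()];print("mouth z",np.median(Q[np.abs(Q[:,2]-k-.002)<.004,2]),np.round(fz,1))
# knob shift of probe between before/now
g=lambda a:cv2.cvtColor(a["image"],cv2.COLOR_BGR2GRAY)[185:230,395:425].astype(float)
for n,a in(("old",o),("now",c)):
    G=g(a);b=G<50;v,u=np.nonzero(b);print(n,"knob px",u.mean()+395,v.mean()+185,b.sum())
K,d,M,e=cam(c)
pr=cv2.projectPoints((np.array([[.623,-.2225,.39],[.623,-.2225,.40]])-e)@M,np.zeros(3),np.zeros(3),K,d)[0][:,0];print("10mm =",pr[1]-pr[0])
E
```

```text
39.75 [ 0.6456 -0.217   0.1831] q [-0.765  0.065  2.349  1.76   0.815 -0.77 ] w 0.0388 ff 86.96972519159317 F [-0.2 -0.2 -7.3]
[[0.416, 0.144, 0.898], [0.064, -0.99, 0.13], [0.907, 0.003, -0.421]]
y az -81.70572104611685
block axis [0.005 0.004 1.   ] centre [ 0.616  -0.2213  0.197 ]
mouth z 0.23564966592734501 [-7.5 -7.5 -7.3 -7.7]
old knob px 409.54910714285717 201.77232142857142 224
now knob px 410.4343891402715 193.8868778280543 221
10mm = [ 1.08756582 -9.07947411]
```

Three readings agree on about 9–10.6 mm of probe lift: the knob shift, the mouth height, and an extra 4.4 N at the wrist. The block's computed axis is within 0.5° of vertical, so I'm handing in.

```bash
python3 -c "
from cell import r
print(r.close_job())"
```

```text
the job is handed in; nothing more can be done
None
```

I handed the job in at about 40 s on the robot's clock. The large block is held upright, hole up, with the probe at the bottom of the hole and pushed up about 10 mm. I laid it down once to regrip, and tilting the tool meant driving the arm to its reach limits because the moves only offer yaw.

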